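Pry open the printer's control box and reset it

ROBOT

A 6-joint arm with a two-finger parallel gripper is mounted at the origin on the work surface. World frame = base frame: x ahead of the robot, y to its left, z up, the work surface at z = 0. Lengths are in mm, angles in rad, forces in N, time in s.
With the tool pointing down it reaches from about 400 to 825 mm from the base axis. Payload 7 kg.
Tool frame: the origin (TCP) lies midway between the tips of the shut fingers; the grasp point (between the pads) lies 19 mm behind it; z points along the fingers, y is the line along which they close (so a half turn about z gives the same grasp; the last joint's range is limited). The gripper opens to 85 mm and grips with 20 to 120 N. Pads are 22 mm wide; open, the fingers measure 114 mm over their backs; the gripper's body (76 mm by 85 mm) begins 54 mm behind the grasp point. The pads swing forward as they close: fully open they stand 13 mm farther back than shut.
Start: joints at [-1.033, 0.359, 0.012, 0, -1.224, -0.288], TCP at [166.841, -654.033, 199.102] pointing down, gripper open.
Joint ranges: [-3.07, 3.07], [-1.43, 2.12], [-1.02, 1.25], [-3.03, 1.67], [-3.05, -0], [-3.03, 3.03]. Speed limits (rad/s): [2.39, 2.39, 3.01, 3.14, 3.14, 3.14].

INTERFACE

Orientations are given as a unit quaternion [w, x, y, z].
In Python, from bench import read_state, snapshot, camera_model, job_done gives the robot as it stands.
- The arm moves only by the tool servo_tool, never from a script. Its argument "commands" is a list of rows, each a list of 7 numbers: the shift along the tool's x, y, z in mm, then the turn, a rotation vector about the tool's x, y, z in rad, then the opening, from -1 (shut) to 1 (fully open). A call has 1 to 10 rows; each row shifts and turns the commanded pose from where the row before left it, along the tool's axes as they then stand; what a row does not reach is not made up. A row lasts 1/10 s, in which the tool goes at most 50 mm and 8.59 degrees, less where a joint would pass 70% of its speed; a pose out of reach is approached as far as the arm can. A call with a gripper value outside its range is refused whole. The fingers move at their own pace and stop on an object; "newtons" is the grip in N (left out, the last holds). Time passes only in rows, so rows that do not move let the fingers close. It gives the time, the measured TCP pose, the force, the opening and the grip force at its end, in the units of the state.
- read_state(): the state, without advancing time (a new reading comes with each control period).
- snapshot(name): name is "scene" or "top" or "wrist"; returns (picture, depth): 384x512x3 uint8, blue, green, red; 384x512 float32, mm along the optical axis (not along the pixel's ray), 0 where there is no reading.
- camera_model(name): a dict with "fx", "fy", "cx", "cy" (pixels), "R" (3x3) and "t" (3): a world point X has camera coordinates R X + t; the wrist camera has in their place "hand_eye" (4x4, takes a point from camera to tool coordinates, whose origin is the TCP and whose axes are the flange's). Camera axes: x right, y down, z forward; pixel columns grow to the right and rows downward; lengths in mm; the calibration is good to about 2 mm. A picture is of the moment at which its call begins: read the wrist's pose just before it. camera_model takes no time and is no camera call.
- job_done(): hands the job in; it is judged then, once.
The state is a dict: "time_s": time; "joint_pos": joint angles; "joint_velocities": joint speeds; "joint_torque": joint torques, N m; "eef_pos": TCP position; "ee_rot": TCP orientation; "force": force on the tool from outside, world axes, zero at the start; "torque": the same for the moment, N m; "grip_width": opening from 0.0 (shut) to 1.0 (fully open); "gripper_force": force on a finger pad.
Only numpy, scipy, OpenCV 4.12 (cv2) and the standard library are available. Lean on these libraries where they do the work, as an engineer would, in place of code of your own. Each camera call takes 0.05 s, during which the arm holds its last target. There are 200 camera calls.

TASK

The big 3D printer has stalled: take the scraper out of its rack, lay it down flat on the dark mat and let go, then take it again across the width of its handle, so that its blade lies level. Slip the blade into the notch under the control box cover's orange-marked edge, pry the cover up with the blade (no fingers on the cover until the blade has raised it by about 20 degrees) and swing it open until it stands about upright or beyond. Then press the red reset button inside fully down, let it come back up, and leave the cover open, the scraper lying flat on the mat and the printed bracket, the gear and the glue jar undisturbed.

Things in the scene. Friction and masses are not known exactly. Their poses are not given: they have to be found in the camera images.
- scraper: Print scraper: blue handle 104 mm long, 26 mm wide and 14 mm thick, and a steel blade 80 mm long, 24 mm wide and 2.5 mm thick in the handle's mid-plane. Origin: the handle's centre. x points along the tool to the blade's tip, y across the thickness (normal to the blade's flat), z across the width. It starts standing on its narrow edge in the rack (z up). Both faces are alike. About 0.1 kg.
- scraper_tip (a point): Middle of the blade's front edge, 132 mm from the scraper's origin along its x.
- rack: Fixed black rack, 110 x 50 mm, origin at the underside's centre, x along the scraper (same direction). Two forks at x = -44 and +44 mm (each 14 mm long in x, 50 mm wide in y, 34 mm high) with a 17 mm slot hold the scraper on edge, its lower edge 12 mm and its upper edge 38 mm above the work surface; between the forks 74 mm of handle are free, over a base 4 mm high.
- mat: Fixed dark mat, 260 mm (x) x 160 mm (y), 3 mm thick; origin at its underside's centre.
- case: Control box, white, screwed down: 110 mm (x) x 120 mm (y) x 60 mm high, walls 4 mm; origin at the underside's centre, z up, its -x face is the front, towards the robot. The dark cover (105 mm wide, 99 mm long, 5 mm thick) lies flush within the rim: top at 60 mm, underside at 55 mm, front edge at x = -49.5 mm. The box under it is hollow, apart from the button.
- notch (a point): Middle of the pry notch, at the outer face of the front wall (case x = -55, y = 0, z = 51.5 mm). The notch is 48 mm wide (along y) and cut from the rim down to z = 48 mm, open above; its black sill is 4 mm thick. A 7 mm high gap (48 to 55 mm) remains between the sill and the cover's underside; an orange stripe on the cover's edge marks it. The blade enters along the case's +x.
- lid (a joint): Angle of the cover, rad: 0 closed, 1.57 upright, 1.9 its stop. The hinge is stiff: takes about 3 N at the front edge and stays where it is left.
- lid_hinge (a point): Middle of the hinge's axis, at case x = +49.5, z = 60 mm; the axis lies along the case's y.
- reset (a joint): Travel of the red reset button, m: 0 up, 0.006 fully down (5 N). It springs back.
- reset_top (a point): Middle of the top of the red button, 30 mm across, in the box at case x = -12, y = 0, z = 36 mm; pressed straight down.
- bracket: Loose cream printed bracket, 50 x 30 mm, 38 mm high; origin at the underside's centre. Leave alone.
- gear: Loose black printed gear, 60 mm across, 26 mm high; origin at the underside's centre. Leave alone.
- glue: Loose glue jar with a yellow cap, 42 mm across, 55 mm high; origin at the underside's centre. Leave alone.
There are look-alikes about, which are no part of the job. Of the things shaped like the scraper, the blue one is meant.

How it is judged (in metres and radians):
On the way, in this order (a step that is already met when the one before it is completed fails the run):
1. the scraper lies flat on the mat, released ((angle between scraper's own y axis and vertical below 0.15 rad or angle between scraper's own y axis and vertical above 2.99 rad) and height (world z) of scraper below 0.015 m and x of scraper in the frame of mat between -0.13 and 0.13 m and y of scraper in the frame of mat between -0.08 and 0.08 m and linear speed of scraper below 0.02 m/s and contact force between the fingers and scraper below 0.1 N), for 0.2 s.
2. the scraper, held by the fingers, has pried the cover up past 0.35 rad (value of joint lid above 0.35 rad and contact force between scraper and lid above 0.2 N and contact force between the fingers and scraper above 1 N).
3. the cover stands open past 1.2 rad (value of joint lid above 1.2 rad), for 0.2 s.
4. the reset button is fully down (5 of 6 mm or more) (value of joint reset above 0.005 m), for 0.05 s.
At the end, for the whole second after the job is handed in: The cover stands open past 1.2 rad, the reset button is up again (within 1 mm), and the scraper lies flat (within 0.15 rad) and at rest on the mat, its handle's centre within the mat's outline and lower than 15 mm (value of joint lid above 1.2 rad and value of joint reset below 0.001 m and (angle between scraper's own y axis and vertical below 0.15 rad or angle between scraper's own y axis and vertical above 2.99 rad) and height (world z) of scraper below 0.015 m and x of scraper in the frame of mat between -0.13 and 0.13 m and y of scraper in the frame of mat between -0.08 and 0.08 m and linear speed of scraper below 0.02 m/s); the robot touches nothing.
It fails at once if the fingers touch the cover (over 0.5 N) before it is raised by 0.3 rad (value of joint lid below 0.3 rad and contact force between the fingers and lid above 0.5 N).
It fails at once if the bracket, gear or glue jar is moved by more than 20 mm (distance of any of bracket, gear, glue from where it was at the start of the episode above 0.02 m).
It also fails if it takes over 67 s, if anything falls off the work surface, if the arm or the gripper's body presses on something with over 40 N, if the wrist force passes 120 N, or if a joint passes its speed limit or range.

## Working session

There is one attempt and no reset: what is moved stays moved. The work goes in short steps, Python scripts to look and compute and a tool call to move; the robot and the scene stay as the last step left them, time stands still between calls to the robot, and variables do not carry over. Pictures are saved under pics/ and viewed, at most 10 in all, crops included, and the job is handed in when it is done.

Besides the shell and the picture viewer there is one more tool, called as name([rows], argument=value, ...), one row to a line, values as JSON. servo_tool: Moves the arm, as the interface text tells. Its arguments: {"type":"object","properties":{"commands":{"type":"array","items":{"type":"array","items":{"type":"number"}}},"newtons":{"type":"number"}},"required":["commands"]}

```bash
mkdir -p pics; ls; cat > h.py <<'E'
import numpy as np, cv2
from scipy.spatial.transform import Rotation as Ro
from bench import read_state, snapshot, camera_model, job_done
def pose(s=None):
    s=s or read_state(); q=s["ee_rot"]
    return Ro.from_quat([q[1],q[2],q[3],q[0]]), np.array(s["eef_pos"])
def cam(name):
    m=camera_model(name)
    if name=="wrist":
        R,p=pose(); H=np.array(m["hand_eye"]); Rc=R.as_matrix()@H[:3,:3]; c=R.as_matrix()@H[:3,3]+p
    else:
        Rc=np.array(m["R"]).T; c=-Rc@np.array(m["t"])
    return m,Rc,c
def ray(cm,u,v):
    m,Rc,c=cm
    return c, Rc@np.array([(u-m["cx"])/m["fx"],(v-m["cy"])/m["fy"],1.0])
def onz(cm,u,v,z):
    c,d=ray(cm,u,v); return c+d*(z-c[2])/d[2]
def dep(cm,D,u,v):
    c,d=ray(cm,u,v); return c+d*D[int(round(v)),int(round(u))]
def cross(cm1,p1,cm2,p2):
    c1,d1=ray(cm1,*p1); c2,d2=ray(cm2,*p2)
    A=np.stack([d1,-d2],1); s=np.linalg.lstsq(A,c2-c1,rcond=None)[0]
    a=c1+d1*s[0]; b=c2+d2*s[1]; return (a+b)/2, np.linalg.norm(a-b)
E
python3 - <<'E'
from h import *
print(read_state())
ims=[]
for n in("scene","top"):
    cm=cam(n); p,D=snapshot(n); cv2.imwrite(f"pics/{n}0.png",p); np.save(f"pics/{n}0.npy",D)
    print(n,cm[0]["fx"],cm[2],cm[1][:,2])
E
```

```text
pics
{'time_s': 0.0, 'joint_pos': array([-1.03291717e+00,  3.59394314e-01,  1.10062176e-02, -3.53018103e-04,
       -1.22409705e+00, -2.88113529e-01]), 'joint_velocities': array([-0.00023   ,  0.0006574 , -0.00070178,  0.00043908,  0.00131279,
       -0.00010831]), 'joint_torque': array([-7.89776041e-04, -5.83325601e+01,  2.93423152e+01,  6.93688273e+00,
       -5.97837236e-03,  4.20025094e-05]), 'eef_pos': array([ 166.67608851, -653.51552289,  198.13550278]), 'ee_rot': array([-1.86904971e-04, -1.24498764e-01,  9.92219390e-01,  8.40019275e-04]), 'force': array([-0.89545195, -0.05475498,  0.09032807]), 'torque': array([ 0.00602993,  0.02344692, -0.01192143]), 'gripper_force': 0.0, 'grip_width': 1.002250718335147}
scene 360.6354560500036 [1125.03221302  474.15607438  661.43784776] [-0.64390383 -0.40950452 -0.64629244]
top 401.11843244107354 [ 348.07978582   66.76484902 1026.25503563] [ 0.18010591  0.01817714 -0.98347926]
```

View pics/top0.png

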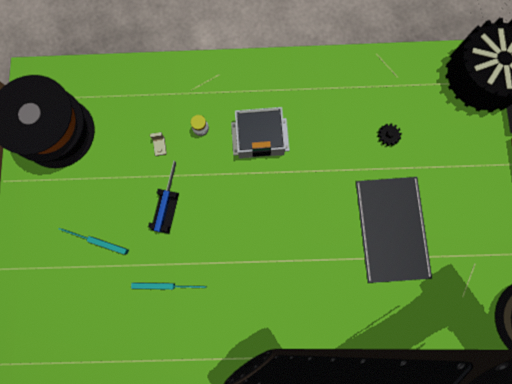

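View pics/scene0.png

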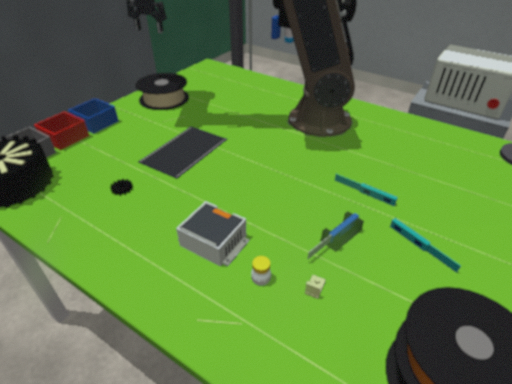

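The top view has three scraper-shaped things: a blue one in the black rack at (166,208), and teal ones at (93,241) and (168,286). The blue one in the rack fits the description. The case is at (261,132) with its orange mark at (261,148), and the mat is at (393,230). The gear is at (389,134), the glue at (199,125) and the bracket at (158,145).

```bash
cat > m1.py <<'E'
from h import *
T=cv2.imread("pics/top0.png"); S=cv2.imread("pics/scene0.png"); DT=np.load("pics/top0.npy"); DS=np.load("pics/scene0.npy")
ct,cs=cam("top"),cam("scene")
def blue(im):
    h=cv2.cvtColor(im,cv2.COLOR_BGR2HSV); return cv2.inRange(h,(104,120,60),(125,255,255))
def orange(im):
    h=cv2.cvtColor(im,cv2.COLOR_BGR2HSV); return cv2.inRange(h,(5,150,120),(18,255,255))
for nm,f,bt,bs in(("blue",blue,(130,180,185,245),(300,200,365,260)),("orange",orange,(245,135,275,165),(205,200,240,225))):
    r=[]
    for im,b,c,D in((T,bt,ct,DT),(S,bs,cs,DS)):
        k=np.zeros(im.shape[:2],np.uint8); k[b[1]:b[3],b[0]:b[2]]=f(im)[b[1]:b[3],b[0]:b[2]]
        v,u=np.nonzero(k); rect=cv2.minAreaRect(np.stack([u,v],1).astype(np.float32))
        P=np.array([dep(c,D,a,e) for a,e in zip(u,v)])
        print(nm,len(u),(u.mean(),v.mean()),rect, P.mean(0).round(1),np.percentile(P,[5,95],axis=0).round(1).tolist())
        r.append((u.mean(),v.mean()))
        if nm=="blue":
            q=P[:,:2]-P[:,:2].mean(0); w,V=np.linalg.eigh(q.T@q); print("axis ang",np.arctan2(V[1,1],V[0,1]), np.ptp(q@V[:,1]))
    print("cross",cross(ct,r[0],cs,r[1]))
# mat
for nm,uv in {"mat":[(357,181),(416,178),(430,277),(369,282)]}.items():
    P=np.array([onz(ct,u,v,3) for u,v in uv]); print(nm,P.round(1).tolist(),P.mean(0), [np.linalg.norm(P[i]-P[i-1]).round(1) for i in range(4)])
# case by depth of top: points 50..66 high
ys,xs=np.mgrid[95:165,220:300]; P=np.array([dep(ct,DT,a,e) for a,e in zip(xs.ravel(),ys.ravel())])
k=(P[:,2]>54)&(P[:,2]<68); rect=cv2.minAreaRect(P[k][:,:2].astype(np.float32)); print("case",rect,P[k][:,2].mean())
for nm,u,v in(("gear",389,134),("glue",199,122),("bracket",158,150)): print(nm,dep(ct,DT,u,v))
c=np.hstack([cv2.resize(T[170:250,50:220],None,fx=4,fy=4,interpolation=cv2.INTER_CUBIC)]); cv2.imwrite("pics/crop_s.png",c)
E
python3 m1.py
```

```text
blue 267 (np.float64(161.30711610486892), np.float64(210.50936329588015)) ((161.38235473632812, 210.47059631347656), (6.305926322937012, 41.473594665527344), 14.03624439239502) [490.8 305.5  45.8] [[445.9, 294.2, 28.3], [538.4, 321.4, 38.9]]
axis ang -2.732634978341584 282.33443868256546
blue 114 (np.float64(344.2280701754386), np.float64(223.76315789473685)) ((343.0000305175781, 224.50001525878906), (4.400000095367432, 31.000001907348633), 53.13010025024414) [493.1 309.   38.6] [[454.9, 296.8, 36.5], [537.7, 320.8, 40.5]]
axis ang 2.8998578816471063 93.95614650588331
cross (array([491.76731894, 308.06462024,  36.62611809]), np.float64(0.6179248565117266))
orange 92 (np.float64(260.45652173913044), np.float64(144.3913043478261)) ((260.5, 144.5), (5.0, 17.0), 90.0) [648.2  54.7  58.9] [[641.9, 34.7, 55.8], [654.3, 74.5, 61.9]]
orange 72 (np.float64(221.125), np.float64(213.02777777777777)) ((221.23196411132812, 213.1031036376953), (17.565488815307617, 4.061384677886963), 23.96249008178711) [648.5  53.4  60.9] [[642.6, 32.9, 59.1], [654.7, 73.6, 62.6]]
cross (array([648.05206828,  54.03846249,  60.66537532]), np.float64(1.5211734753194988))
mat [[558.2, -192.8, 3.0], [561.2, -345.0, 3.0], [310.2, -353.8, 3.0], [302.1, -203.1, 3.0]] [ 432.90867507 -273.66391713    3.        ] [np.float64(256.3), np.float64(152.2), np.float64(251.1), np.float64(151.0)]
case ((687.3902587890625, 56.4306640625), (111.27216339111328, 119.95775604248047), 2.549971580505371) 58.53314812829467
gear [ 674.92730027 -278.72557595   25.1498561 ]
glue [714.89328001 209.64015409  53.23779857]
bracket [656.25295177 324.0448498   13.76687641]
```

View pics/crop_s.png

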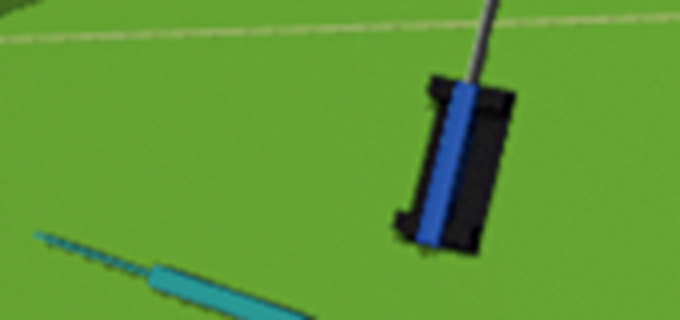

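The crop confirms it: the blue scraper stands in the black rack's forks at crop (450,165), and the teal ones lie loose. Measured handle top is about z = 37 (expected 38). The mat reads 256 x 152 mm and the case 111 x 120 mm, both consistent with the text. Next I plan the move past the case, for a wrist look, to the rack.

```bash
cat >> h.py <<'E'
def plan(target,yaw,n,frm=None):
    """n equal rows (tool shift, rotz) from current pose; tool pointing down, y axis at angle yaw"""
    R,p=frm or pose()
    y=np.array([np.cos(yaw),np.sin(yaw),0]); z=np.array([0,0,-1.]); G=Ro.from_matrix(np.stack([np.cross(y,z),y,z],1))
    rv=(R.inv()*G).as_rotvec(); d=np.array(target,float)-p
    step=Ro.from_rotvec(rv/n); Rk=R
    for i in range(n):
        print(i,(Rk.inv().apply(d/n)).round(1).tolist(),(rv/n).round(3).tolist()); Rk=Rk*step
    return G,np.array(target,float)
E
python3 - <<'E'
from h import *
print(np.array(camera_model("wrist")["hand_eye"]).round(3).tolist())
a=plan((500,40,300),np.pi/2,16)
print("tool y",pose()[0].as_matrix()[:,1])
E
```

```text
[[-0.0, -0.959, -0.282, 70.068], [1.0, 0.0, -0.001, -0.014], [0.001, -0.282, 0.959, -175.718], [0.0, 0.0, 0.0, 1.0]]
0 [-30.9, 36.9, -6.3] [0.0, -0.0, 0.016]
1 [-30.3, 37.3, -6.3] [0.0, -0.0, 0.016]
2 [-29.7, 37.8, -6.3] [0.0, -0.0, 0.016]
3 [-29.1, 38.3, -6.3] [0.0, -0.0, 0.016]
4 [-28.5, 38.7, -6.3] [0.0, -0.0, 0.016]
5 [-27.9, 39.2, -6.3] [0.0, -0.0, 0.016]
6 [-27.3, 39.6, -6.3] [0.0, -0.0, 0.016]
7 [-26.7, 40.0, -6.3] [0.0, -0.0, 0.016]
8 [-26.1, 40.4, -6.3] [0.0, -0.0, 0.016]
9 [-25.4, 40.8, -6.3] [0.0, -0.0, 0.016]
10 [-24.8, 41.2, -6.3] [0.0, -0.0, 0.016]
11 [-24.1, 41.6, -6.3] [0.0, -0.0, 0.016]
12 [-23.5, 42.0, -6.3] [0.0, -0.0, 0.016]
13 [-22.8, 42.3, -6.3] [0.0, -0.0, 0.016]
14 [-22.2, 42.7, -6.4] [0.0, -0.0, 0.016]
15 [-21.5, 43.0, -6.4] [0.0, -0.0, 0.016]
tool y [-0.24712507  0.96898242  0.00150609]
```

servo_tool([
  [-33,34.5,-5,0,0,0.015,1],
  [-32.5,35,-5,0,0,0.015,1],
  [-32,35.5,-5,0,0,0.015,1],
  [-31.5,36,-5,0,0,0.015,1],
  [-31,36.5,-5,0,0,0.015,1],
  [-30.5,37,-5,0,0,0.015,1],
  [-30,37.5,-5,0,0,0.015,1],
  [-29,38,-5,0,0,0.015,1],
  [-28.5,38.5,-5,0,0,0.015,1],
  [-28,39,-5,0,0,0.015,1],
])

```text
time_s: 1.1
eef_pos: [401.7, -234.8, 249.4]
ee_rot: [0.0, -0.05, 0.999, 0.0]
force: [0.6, -0.4, 0.3]
grip_width: 1.002
gripper_force: 0.0
```

servo_tool([
  [-27.5,39,-5,0,0,0.015,1],
  [-27,39.5,-5,0,0,0.015,1],
  [-26.5,40,-5,0,0,0.015,1],
  [-26,40.5,-5,0,0,0.015,1],
  [-25,41,-5,0,0,0.015,1],
  [-24.5,41,-5,0,0,0.015,1],
  [-24,41.5,-5,0,0,0.015,1],
  [0,0,0,0,0,0,1],
  [0,0,0,0,0,0,1],
])

```text
time_s: 2.0
eef_pos: [566.2, 56.4, 283.1]
ee_rot: [-0.001, 0.002, 1.0, -0.0]
force: [-1.3, -0.5, -0.4]
grip_width: 0.997
gripper_force: 0.0
```

```bash
cat > w.py <<'E'
from h import *
import sys,pickle
n=sys.argv[1]
s=read_state(); cm=cam("wrist"); p,D=snapshot("wrist"); cv2.imwrite(f"pics/{n}.png",p); pickle.dump((cm,p,D),open(f"pics/{n}.pkl","wb"))
print(s["time_s"],s["eef_pos"].round(1),s["joint_pos"].round(2),cm[2].round(1))
E
python3 w.py w1
```

```text
2.0 [566.2  56.4 283.1] [ 0.44  0.14 -0.09 -0.   -1.34 -2.02] [496.4  57.2 458.9]
```

View pics/w1.png

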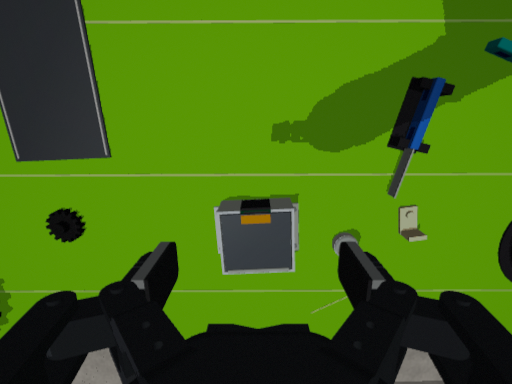

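The wrist view shows the blue handle at (425,110) with its blade tip near (392,190). The case is at (257,238), the orange mark at (256,218) and the mat at upper left. Now I measure these precisely and cross-check against the top view.

```bash
cat > m2.py <<'E'
from h import *
import pickle
cm,p,D=pickle.load(open("pics/w1.pkl","rb")); T=cv2.imread("pics/top0.png"); ct=cam("top")
h=cv2.cvtColor(p,cv2.COLOR_BGR2HSV)
def big(mask,box):
    k=np.zeros_like(mask); x0,y0,x1,y1=box; k[y0:y1,x0:x1]=mask[y0:y1,x0:x1]
    c,_=cv2.findContours(k,cv2.RETR_EXTERNAL,cv2.CHAIN_APPROX_NONE); return max(c,key=cv2.contourArea)
def quad(c,z,nm):
    pts=np.array([onz(cm,u,v,z)[:2] for u,v in c.reshape(-1,2)],np.float32); r=cv2.minAreaRect(pts); print(nm,np.array(cv2.boxPoints(r)).round(1).tolist(),"c",np.round(r[0],1),np.round(r[1],1),round(r[2],2)); return r
# white rim
rim=cv2.inRange(h,(0,0,130),(180,40,255)); quad(big(rim,(205,195,310,285)),60,"rim")
cov=cv2.inRange(h,(0,0,30),(180,110,110)); quad(big(cov,(222,222,294,270)),60,"cover")
og=big(cv2.inRange(h,(5,150,120),(18,255,255)),(230,200,285,230)); quad(og,60,"orange")
M=cv2.moments(og); print("orange px",M["m10"]/M["m00"],M["m01"]/M["m00"],cross(cm,(M["m10"]/M["m00"],M["m01"]/M["m00"]),ct,(260.5,144.4)))
# blue top edge: depth based
b=big(cv2.inRange(h,(104,120,60),(125,255,255)),(380,70,460,150)); k=np.zeros(D.shape,np.uint8); cv2.drawContours(k,[b],-1,255,-1)
v,u=np.nonzero(k); P=np.array([dep(cm,D,a,e) for a,e in zip(u,v)]); t=P[(P[:,2]>34.5)&(P[:,2]<42)]
print("blue top n",len(t),t.mean(0),np.median(t[:,2])); r=cv2.minAreaRect(t[:,:2].astype(np.float32)); print(r)
q=t[:,:2]-t[:,:2].mean(0); w,V=np.linalg.eigh(q.T@q); print("ang",np.arctan2(V[1,1],V[0,1])%np.pi)
# outline on z=38, handle
quad(b,38,"blue38")
# blade tip: bright/gray against green
gr=cv2.inRange(h,(0,0,60),(180,90,255)); bl=big(gr,(384,148,420,200)); quad(bl,37,"blade")
z=[dep(cm,D,a,e)[2] for a,e in ((258,245),(258,211),(432,100),(100,100))]; print(z)
c2=p[60:210,360:470]; cv2.imwrite("pics/c2.png",np.hstack([cv2.resize(c2,None,fx=3.5,fy=3.5,interpolation=cv2.INTER_CUBIC),cv2.resize(p[190:290,210:310],(390,525))]))
E
python3 m2.py
```

```text
rim [[625.9000244140625, 116.9000015258789], [630.4000244140625, -11.800000190734863], [747.4000244140625, -7.699999809265137], [742.7999877929688, 121.0]] c [686.6  54.6] [117.  128.8] 2.02
cover [[655.2000122070312, -1.2999999523162842], [738.5999755859375, -1.5], [738.9000244140625, 111.0], [655.5, 111.19999694824219]] c [697.1  54.8] [112.5  83.3] 89.85
orange [[657.0999755859375, 41.0], [657.0999755859375, 41.0], [657.0999755859375, 56.70000076293945], [657.0999755859375, 56.70000076293945]] c [657.1  48.9] [15.7  0. ] 89.84Traceback (most recent call last):
  File "m2.py", line 14, in <module>
    M=cv2.moments(og); print("orange px",M["m10"]/M["m00"],M["m01"]/M["m00"],cross(cm,(M["m10"]/M["m00"],M["m01"]/M["m00"]),ct,(260.5,144.4)))
                                         ~~~~~~~~^~~~~~~~~
ZeroDivisionError: float division by zero
```

```bash
sed -i 's/(5,150,120),(18,255,255)/(8,150,120),(26,255,255)/; s/(222,222,294,270)/(218,206,298,274)/' m2.py
cat >> m2.py <<'E'
ys,xs=np.mgrid[195:285,205:315]; P=np.array([dep(cm,D,a,e) for a,e in zip(xs.ravel(),ys.ravel())]); k=(P[:,2]>56.5)&(P[:,2]<66); print("case depth",cv2.minAreaRect(P[k][:,:2].astype(np.float32)),np.median(P[k][:,2]))
E
python3 m2.py
```

```text
rim [[625.9000244140625, 116.9000015258789], [630.4000244140625, -11.800000190734863], [747.4000244140625, -7.699999809265137], [742.7999877929688, 121.0]] c [686.6  54.6] [117.  128.8] 2.02
cover [[628.7999877929688, -5.199999809265137], [742.2999877929688, -5.5], [742.7000122070312, 115.19999694824219], [629.2000122070312, 115.5]] c [685.7  55. ] [120.7 113.5] 89.83
orange [[641.7999877929688, 75.0999984741211], [644.2000122070312, 29.299999237060547], [658.5, 30.100000381469727], [656.0999755859375, 75.9000015258789]] c [650.2  52.6] [14.3 45.8] 3.04
orange px 255.3279195668987 218.85537509667438 (array([638.32391693,  53.92918887,  90.59830995]), np.float64(2.0338809120183314))
blue top n 674 [493.26624002 306.55138295  38.40367319] 38.466076272483065
((494.61163330078125, 307.43145751953125), (16.353086471557617, 102.18941497802734), 76.57926940917969)
ang 2.900514766748296
blue38 [[441.79998779296875, 305.8999938964844], [542.0, 282.70001220703125], [546.5, 302.29998779296875], [446.29998779296875, 325.5]] c [494.2 304.1] [ 20.1 102.9] 76.99
blade [[544.9000244140625, 293.3999938964844], [621.5999755859375, 274.8999938964844], [622.5, 278.29998779296875], [545.7000122070312, 296.8999938964844]] c [583.7 285.9] [ 3.6 79. ] 76.41
[np.float64(60.64725538442326), np.float64(10.617237702043553), np.float64(38.110091454762085), np.float64(0.35443409715657026)]
case depth ((689.2080078125, 54.043148040771484), (110.81349182128906, 120.46775817871094), 2.3596858978271484) 60.74564843099611
```

View pics/c2.png

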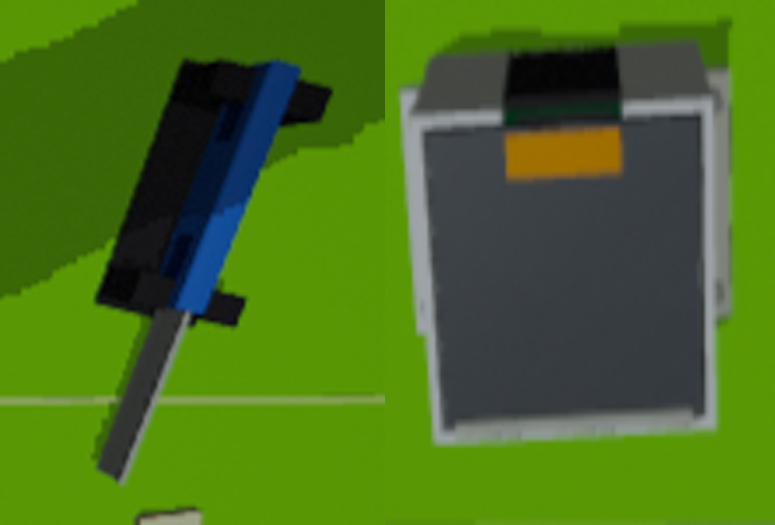

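The crop shows the blue handle in the forks with its blade pointing to image lower left. The case's black notch and orange stripe face the robot. Results:

- **Scraper:** centre (494, 307), top at z = 38.4, axis at -0.237 rad.
- **Case:** centre (689, 54), yaw 0.041, rim at z = 60.7, size 110.8 x 120.5, which matches the text.

```bash
python3 - <<'E'
from h import *
plan((494,307,90),1.334,9)
E
```

```text
0 [8.1, 27.9, 21.5] [-0.0, -0.0, 0.026]
1 [8.8, 27.7, 21.5] [-0.0, -0.0, 0.026]
2 [9.5, 27.5, 21.5] [-0.0, -0.0, 0.026]
3 [10.2, 27.2, 21.5] [-0.0, -0.0, 0.026]
4 [10.9, 26.9, 21.5] [-0.0, -0.0, 0.026]
5 [11.6, 26.6, 21.5] [-0.0, -0.0, 0.026]
6 [12.3, 26.3, 21.5] [-0.0, -0.0, 0.026]
7 [13.0, 26.0, 21.5] [-0.0, -0.0, 0.026]
8 [13.7, 25.7, 21.5] [-0.0, -0.0, 0.026]
```

servo_tool([
  [8,28,21.5,0,0,0.026,1],
  [9,27.5,21.5,0,0,0.026,1],
  [9.5,27.5,21.5,0,0,0.026,1],
  [10,27,21.5,0,0,0.026,1],
  [11,27,21.5,0,0,0.026,1],
  [11.5,26.5,21.5,0,0,0.026,1],
  [12.5,26.5,21.5,0,0,0.026,1],
  [13,26,21.5,0,0,0.026,1],
  [13.5,25.5,21.5,0,0,0.026,1],
  [0,0,0,0,0,0,1],
])

```text
time_s: 3.05
eef_pos: [493.1, 306.6, 87.8]
ee_rot: [-0.001, 0.119, 0.993, -0.002]
force: [0.0, -0.9, -0.3]
grip_width: 0.994
gripper_force: 0.0
```

servo_tool([
  [0,0,0,0,0,0,1],
  [0,0,0,0,0,0,1],
])

```text
time_s: 3.25
eef_pos: [495.5, 305.7, 91.5]
ee_rot: [0.0, 0.12, 0.993, 0.0]
force: [0.4, 0.2, 0.3]
grip_width: 1.002
gripper_force: 0.0
```

```bash
python3 w.py w2; cat > m3.py <<'E'
from h import *
import pickle
cm,p,D=pickle.load(open("pics/w2.pkl","rb")); h=cv2.cvtColor(p,cv2.COLOR_BGR2HSV)
b=cv2.inRange(h,(100,120,50),(128,255,255)); v,u=np.nonzero(b); P=np.array([dep(cm,D,a,e) for a,e in zip(u,v)])
t=P[(P[:,2]>35)&(P[:,2]<42)]; print(len(u),len(t),t.mean(0),cv2.minAreaRect(t[:,:2].astype(np.float32)))
plan((494,307,20),1.334,1)
E
python3 m3.py
```

```text
3.25 [495.5 305.7  91.5] [ 0.89  0.3  -0.34  0.   -0.93 -2.7 ] [427.3 323.1 267.1]
1821 1791 [490.66486444 308.35163418  38.58966837] ((494.0308532714844, 307.29010009765625), (13.840120315551758, 103.45195007324219), 76.70825958251953)
0 [1.9, 0.7, 71.7] [0.001, 0.001, -0.003]
```

servo_tool([
  [1,0.5,25,0,0,0,1],
  [1,0.5,25,0,0,0,1],
  [0,0,14,0,0,0,1],
  [0,0,7,0,0,0,1],
  [0,0,0,0,0,0,1],
  [0,0,0,0,0,0,-1],
  [0,0,0,0,0,0,-1],
  [0,0,0,0,0,0,-1],
  [0,0,0,0,0,0,-1],
  [0,0,0,0,0,0,-1],
], newtons=60)

```text
time_s: 4.3
eef_pos: [493.4, 308.3, 19.9]
ee_rot: [0.0, 0.119, 0.993, 0.0]
force: [0.8, -0.2, -1.1]
grip_width: 0.146
gripper_force: 0.0
```

servo_tool([
  [0,0,0,0,0,0,-1],
  [0,0,0,0,0,0,-1],
  [0,0,0,0,0,0,-1],
  [0,0,-3,0,0,0,-1],
  [0,0,-5,0,0,0,-1],
  [0,0,-10,0,0,0,-1],
  [0,0,-15,0,0,0,-1],
  [0,0,-20,0,0,0,-1],
])

```text
time_s: 5.1
eef_pos: [493.0, 307.8, 73.3]
ee_rot: [-0.0, 0.119, 0.993, -0.0]
force: [-0.2, 0.2, 0.6]
grip_width: 0.003
gripper_force: 0.0
```

The grip came up empty, so I look.

```bash
python3 w.py w3; python3 - <<'E'
from h import *
p,D=snapshot("top"); cv2.imwrite("pics/t3f.png",p)
w=cv2.imread("pics/w3.png"); cv2.imwrite("pics/v3.png",np.hstack([cv2.resize(w,(440,330)),cv2.resize(p[150:250,110:219],(360,330))]))
E
```

```text
5.1 [493.  307.8  73.3] [ 0.89  0.32 -0.36 -0.   -0.89 -2.7 ] [425.1 325.3 249.1]
```

View pics/v3.png

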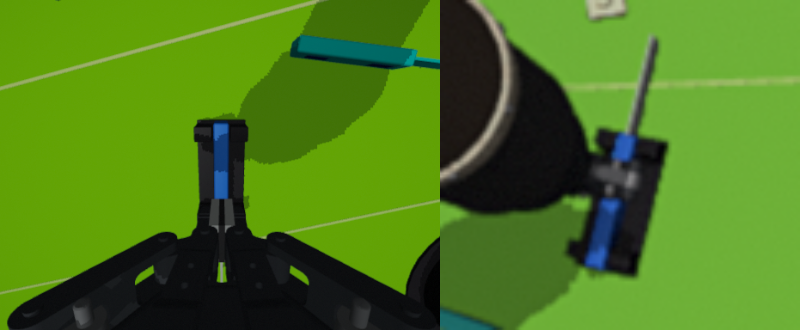

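The wrist view shows the fingers shut at (222,225) above the handle, and the scraper still undisturbed in its rack. The grasp was too shallow, since the pads sit 19 mm behind the tips. I'll go deeper and check the grip before lifting.

servo_tool([
  [0,0,0,0,0,0,1],
  [0,0,0,0,0,0,1],
  [0,0,0,0,0,0,1],
  [0,0,5,0,0,0,1],
  [0,0,15,0,0,0,1],
  [1,0.5,20,0,0,0,1],
  [0,0,15,0,0,0,1],
  [0,0,9,0,0,0,1],
  [0,0,0,0,0,0,1],
  [0,0,0,0,0,0,1],
], newtons=60)

```text
time_s: 6.2
eef_pos: [492.6, 308.9, 8.7]
ee_rot: [-0.0, 0.119, 0.993, -0.0]
force: [-0.6, 0.8, 1.2]
grip_width: 1.002
gripper_force: 0.0
```

servo_tool([
  [0,0,0,0,0,0,-1],
  [0,0,0,0,0,0,-1],
  [0,0,0,0,0,0,-1],
  [0,0,0,0,0,0,-1],
  [0,0,0,0,0,0,-1],
  [0,0,0,0,0,0,-1],
  [0,0,0,0,0,0,-1],
])

```text
time_s: 6.9
eef_pos: [492.4, 308.8, 8.6]
ee_rot: [-0.0, 0.119, 0.993, -0.0]
force: [1.0, 0.5, 0.2]
grip_width: -0.003
gripper_force: 0.0
```

```bash
python3 w.py w4; python3 - <<'E'
from h import *
print(read_state())
p,D=snapshot("scene")
w=cv2.imread("pics/w4.png"); cv2.imwrite("pics/v4.png",np.hstack([cv2.resize(w[200:384,156:356],(400,368),interpolation=cv2.INTER_CUBIC),cv2.resize(p[180:272,290:390],(400,368),interpolation=cv2.INTER_CUBIC)]))
E
```

```text
6.9 [492.4 308.8   8.6] [ 0.9   0.4  -0.42  0.   -0.75 -2.71] [424.4 326.2 184.3]
{'time_s': 6.95, 'joint_pos': array([ 8.96398066e-01,  3.97519573e-01, -4.23868452e-01,  2.22646026e-06,
       -7.49432035e-01, -2.70639487e+00]), 'joint_velocities': array([0.00038224, 0.00256138, 0.00152963, 0.00040501, 0.00014167,
       0.00162885]), 'joint_torque': array([-1.95172353e-03, -5.32185352e+01,  2.12726748e+01,  5.02880394e+00,
       -1.32831654e-03, -9.90327777e-06]), 'eef_pos': array([492.43335721, 308.8119151 ,   8.59209805]), 'ee_rot': array([-5.60645359e-06,  1.19314503e-01,  9.92856510e-01, -1.04862754e-05]), 'force': array([ 0.19052565, -0.21324601, -0.02843765]), 'torque': array([ 0.03842402,  0.02077431, -0.0322363 ]), 'gripper_force': 0.0, 'grip_width': -0.0010281081427268646}
```

View pics/v4.png

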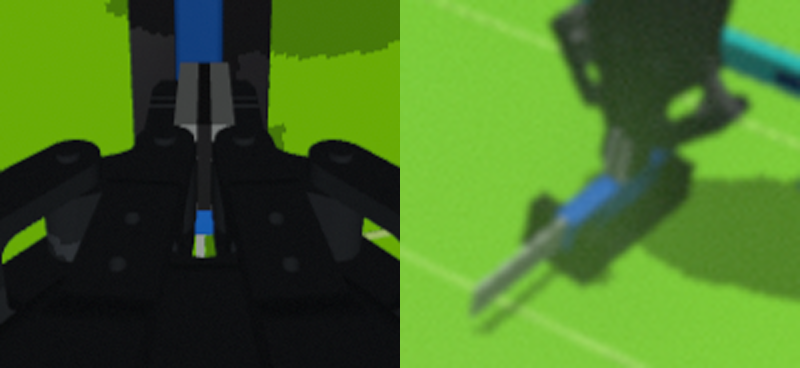

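The wrist crop shows the grey pads nearly meeting, with a gap of about 12 px at (205,100) against a handle width of 45 px. The fingers seem to have shut without the handle between them. I check fingertip heights and lateral position from depth.

```bash
python3 - <<'E'
from h import *
import pickle
cm,p,D=pickle.load(open("pics/w4.pkl","rb")); R,pp=pose()
np.set_printoptions(suppress=True,linewidth=150)
loc=lambda X: (R.inv().apply(X-pp)).round(1)
print("row: world z; tool coords (x,y,z) of pixels")
for v in (215,225,230,234,238,245,255,262):
    for u in (246,250,258,266,270): 
        X=dep(cm,D,u,v); print(v,u,p[v,u],X.round(1),loc(X))
cs=cam("scene"); s,Ds=snapshot("scene")
print("scene")
for v in range(208,232,4):
    for u in range(436//1-0 if 0 else 338,356,4):
        X=dep(cs,Ds,u,v); print(v,u,s[v,u],X.round(1),loc(X))
E
```

```text
row: world z; tool coords (x,y,z) of pixels
215 246 [124  62  18] [474.9 307.   39.9] [ 16.6  -5.9 -31.4]
215 250 [125  63  17] [475.9 309.   38.5] [ 16.1  -3.7 -29.9]
215 258 [125  62  18] [476.9 313.5  38.9] [ 16.2   0.9 -30.3]
215 266 [106  50  13] [478.1 317.9  38.4] [ 16.    5.4 -29.8]
215 270 [20 19 18] [491.  318.7   5.4] [3.8 9.3 3.2]
225 246 [124  62  19] [481.1 305.4  39.1] [ 10.2  -6.  -30.5]
225 250 [125  62  18] [481.6 307.6  39.1] [ 10.2  -3.7 -30.6]
225 258 [125  62  17] [482.9 312.   38.6] [ 10.    0.9 -30.1]
225 266 [104  49  11] [484.4 316.4  37.6] [  9.6   5.5 -29.1]
225 270 [20 20 19] [498.5 317.    4.9] [-3.9  9.4  3.6]
230 246 [114  59  19] [484.4 304.5  38.5] [  6.8  -6.1 -29.9]
230 250 [116  59  20] [484.3 307.   40. ] [  7.5  -3.7 -31.4]
230 258 [113  57  18] [485.8 311.3  39. ] [  7.1   0.9 -30.5]
230 266 [96 48 15] [487.1 315.8  38.5] [  6.8   5.5 -30. ]
230 270 [20 19 19] [502.4 316.1   4.5] [-8.   9.5  4.1]
234 246 [74 66 61] [481.8 305.7  50.2] [  9.6  -5.6 -41.7]
234 250 [66 68 65] [482.2 307.8  50.5] [  9.7  -3.4 -41.9]
234 258 [11 12 13] [483.1 312.  
[... 2439 characters left out ...]
0] [495.5 320.8  59.6] [ -0.1  12.4 -51. ]
220 354 [84 80 49] [458.8 321.6  29.9] [ 35.7   4.4 -21.3]
224 338 [ 80 132  81] [465.4 285.9   1.1] [ 20.8 -28.7   7.4]
224 342 [122 103  66] [498.4 305.   39.6] [ -6.8  -2.3 -31.1]
224 346 [ 81 101  79] [497.7 314.2  44.2] [ -3.8   6.5 -35.7]
224 350 [73 81 50] [475.4 318.2  27.8] [ 18.7   5.1 -19.3]
224 354 [48 70 44] [460.5 324.3  18.7] [ 34.7   7.5 -10.2]
228 338 [182 119  62] [516.4 302.4  39.7] [-24.8  -0.5 -31.1]
228 342 [152 108  59] [507.9 309.6  36.5] [-14.8   4.4 -28. ]
228 346 [88 90 54] [491.9 315.   26. ] [  1.9   5.9 -17.4]
228 350 [58 77 49] [467.5 318.7   7.1] [26.6  3.7  1.4]
228 354 [30 72 46] [460.4 326.8   5.7] [35.4  9.9  2.9]
```

Depth from the wrist and the scene camera both put the shut fingertips at about world z = 45, while the reported TCP is at z = 8.6. I verify where the fingertips really lie in the tool frame.

```bash
python3 - <<'E'
from h import *
import pickle
np.set_printoptions(suppress=True,linewidth=150)
R,pp=pose(); 
# scene view now: all pixels near the tool, in tool coordinates
cs=cam("scene"); s,Ds=snapshot("scene")
def pts(cm,D,box):
    x0,y0,x1,y1=box; ys,xs=np.mgrid[y0:y1,x0:x1]; m,Rc,c=cm; d=D[y0:y1,x0:x1]
    return np.stack([(xs-m["cx"])/m["fx"]*d,(ys-m["cy"])/m["fy"]*d,d],-1).reshape(-1,3)@Rc.T+c
def tl(P,R,pp,nm):
    L=R.inv().apply(P-pp); k=(abs(L[:,0])<14)&(abs(L[:,1])<60)
    h,e=np.histogram(L[k][:,2],np.arange(-110,10,5)); print(nm,dict(zip(e[:-1].astype(int).tolist(),h.tolist())))
tl(pts(cs,Ds,(320,150,380,240)),R,pp,"scene now")
ct=cam("top"); t,Dt=snapshot("top"); tl(pts(ct,Dt,(130,170,200,240)),R,pp,"top now")
for n in("w1","w3","w4"):
    cm,p,D=pickle.load(open(f"pics/{n}.pkl","rb")); H=np.array(camera_model("wrist")["hand_eye"])
    Rw=cm[1]@H[:3,:3].T; pw=cm[2]-Rw@H[:3,3]; tl(pts(cm,D,(0,0,512,384)),Ro.from_matrix(Rw),pw,n+str(pw.round(0)))
# start pose in scene0
q=[-0.1245,0.9922,0,0]; tl(pts(cs,np.load("pics/scene0.npy"),(100,0,200,60)),Ro.from_quat(q),np.array([166.7,-653.5,198.1]),"start scene")
E
```

```text
scene now {-110: 41, -105: 43, -100: 39, -95: 47, -90: 70, -85: 44, -80: 32, -75: 14, -70: 13, -65: 21, -60: 19, -55: 19, -50: 19, -45: 15, -40: 9, -35: 9, -30: 14, -25: 9, -20: 7, -15: 7, -10: 8, -5: 0, 0: 67}
top now {-110: 1, -105: 7, -100: 6, -95: 0, -90: 6, -85: 3, -80: 1, -75: 0, -70: 0, -65: 0, -60: 0, -55: 2, -50: 0, -45: 1, -40: 2, -35: 1, -30: 5, -25: 1, -20: 0, -15: 1, -10: 1, -5: 0, 0: 3}
w1[566.  56. 283.] {-110: 1211, -105: 1165, -100: 2954, -95: 965, -90: 287, -85: 729, -80: 614, -75: 695, -70: 647, -65: 564, -60: 500, -55: 390, -50: 158, -45: 0, -40: 0, -35: 0, -30: 0, -25: 0, -20: 0, -15: 0, -10: 0, -5: 0, 0: 0}
w3[493. 308.  73.] {-110: 3706, -105: 2395, -100: 1736, -95: 2220, -90: 2780, -85: 1402, -80: 735, -75: 475, -70: 215, -65: 267, -60: 267, -55: 239, -50: 220, -45: 188, -40: 63, -35: 0, -30: 0, -25: 0, -20: 0, -15: 0, -10: 0, -5: 0, 0: 0}
w4[492. 309.   9.] {-110: 3660, -105: 2401, -100: 1711, -95: 2223, -90: 2819, -85: 1393, -80: 722, -75: 461, -70: 228, -65: 270, -60: 266, -55: 231, -50: 238, -45: 184, -40: 62, -35: 172, -30: 127, -25: 0, -20: 0, -15: 0, -10: 0, -5: 0, 0: 1662}
start scene {-110: 25, -105: 17, -100: 23, -95: 17, -90: 14, -85: 15, -80: 20, -75: 14, -70: 20, -65: 13, -60: 17, -55: 13, -50: 11, -45: 0, -40: 0, -35: 0, -30: 0, -25: 0, -20: 0, -15: 0, -10: 0, -5: 0, 0: 0}
```

```bash
python3 - <<'E'
from h import *
import pickle
np.set_printoptions(suppress=True,linewidth=150)
H=np.array(camera_model("wrist")["hand_eye"])
for n in("w1","w3","w4"):
    cm,p,D=pickle.load(open(f"pics/{n}.pkl","rb")); m=cm[0]; ys,xs=np.mgrid[0:384,0:512]
    L=np.stack([(xs-m["cx"])/m["fx"]*D,(ys-m["cy"])/m["fy"]*D,D],-1)@H[:3,:3].T+H[:3,3]
    k=(abs(L[...,0])<14)&(abs(L[...,1])<60)&(L[...,2]<-36.5)&(L[...,2]>-70); q=L[k]; o=np.argsort(-q[:,2])[:60]
    print(n,"tip z",np.percentile(q[:,2],[97,99,99.8]).round(1),"y",q[o][:,1].min().round(1),q[o][:,1].max().round(1),"x",q[o][:,0].min().round(1),q[o][:,0].max().round(1))
E
```

```text
w1 tip z [-48.2 -46.9 -45.8] y -42.6 43.8 x -10.0 6.9
w3 tip z [-39.4 -38.4 -37.3] y -10.6 11.8 x 5.1 10.4
w4 tip z [-39.5 -38.4 -37.2] y -10.6 11.8 x 5.3 10.3
```

Confirmed: the shut fingertips lie about 37 mm behind the reported TCP (about 48 mm when open), so I'll subtract that from every height. Fingers and handle are laterally aligned. Open, then go down 30 mm (eef z about -21, tips at about 16).

servo_tool([
  [0,0,0,0,0,0,1],
  [0,0,0,0,0,0,1],
  [0,0,0,0,0,0,1],
  [0,0,0,0,0,0,1],
  [0,0,0,0,0,0,1],
  [0,0,6,0,0,0,1],
  [0,0,8,0,0,0,1],
  [0,0,8,0,0,0,1],
  [0,0,8,0,0,0,1],
  [0,0,0,0,0,0,1],
])

```text
time_s: 8.15
eef_pos: [491.7, 307.9, -23.1]
ee_rot: [-0.001, 0.119, 0.993, -0.001]
force: [-0.2, -0.1, 0.7]
grip_width: 0.996
gripper_force: 0.0
```

servo_tool([
  [0,0,0,0,0,0,-1],
  [0,0,0,0,0,0,-1],
  [0,0,0,0,0,0,-1],
  [0,0,0,0,0,0,-1],
  [0,0,0,0,0,0,-1],
  [0,0,0,0,0,0,-1],
  [0,0,0,0,0,0,-1],
], newtons=60)

```text
time_s: 8.85
eef_pos: [492.5, 308.8, -21.0]
ee_rot: [0.0, 0.119, 0.993, 0.0]
force: [-1.2, -1.1, 5.2]
grip_width: 0.154
gripper_force: 59.0
```

Gripped at 59 N, opening about 14 mm. Lift, then plan the carry to the mat.

servo_tool([
  [0,0,-5,0,0,0,-1],
  [0,0,-10,0,0,0,-1],
  [0,0,-20,0,0,0,-1],
  [0,0,-30,0,0,0,-1],
  [0,0,-30,0,0,0,-1],
  [0,0,0,0,0,0,-1],
])

```text
time_s: 9.45
eef_pos: [494.7, 311.0, 78.7]
ee_rot: [0.003, 0.119, 0.993, 0.003]
force: [1.0, 0.4, -1.4]
grip_width: 0.153
gripper_force: 58.6
```

```bash
python3 - <<'E'
from h import *
s=read_state(); print(s["eef_pos"],s["grip_width"],s["gripper_force"],s["force"])
plan((413,-294,74),1.61,15)
E
```

```text
[494.72735531 311.03786755  78.65663429] 0.1526277116476909 58.60007464885712 [ 0.9821792   0.38918068 -1.37445873]
0 [-4.2, -40.5, 0.1] [0.0, 0.0, -0.019]
1 [-3.5, -40.6, 0.1] [0.0, 0.0, -0.019]
2 [-2.7, -40.6, 0.1] [0.0, 0.0, -0.019]
3 [-2.0, -40.7, 0.1] [0.0, 0.0, -0.019]
4 [-1.2, -40.7, 0.1] [0.0, 0.0, -0.019]
5 [-0.5, -40.7, 0.1] [0.0, 0.0, -0.019]
6 [0.3, -40.7, 0.2] [0.0, 0.0, -0.019]
7 [1.0, -40.7, 0.2] [0.0, 0.0, -0.019]
8 [1.8, -40.7, 0.2] [0.0, 0.0, -0.019]
9 [2.5, -40.6, 0.2] [0.0, 0.0, -0.019]
10 [3.3, -40.6, 0.2] [0.0, 0.0, -0.019]
11 [4.0, -40.5, 0.2] [0.0, 0.0, -0.019]
12 [4.8, -40.4, 0.3] [0.0, 0.0, -0.019]
13 [5.5, -40.3, 0.3] [0.0, 0.0, -0.019]
14 [6.3, -40.2, 0.3] [0.0, 0.0, -0.019]
```

servo_tool([
  [-4,-40.5,0,0,0,-0.019,-1],
  [-3.5,-40.5,0,0,0,-0.019,-1],
  [-2.5,-40.5,0,0,0,-0.019,-1],
  [-2,-40.5,0,0,0,-0.019,-1],
  [-1,-40.5,0,0,0,-0.019,-1],
  [-0.5,-40.5,0,0,0,-0.019,-1],
  [0.5,-40.5,0,0,0,-0.019,-1],
  [1,-40.5,0,0,0,-0.019,-1],
  [2,-40.5,0,0,0,-0.019,-1],
  [2.5,-40.5,0,0,0,-0.019,-1],
])

```text
time_s: 10.45
eef_pos: [437.1, -94.5, 73.8]
ee_rot: [0.0, 0.024, 1.0, 0.0]
force: [1.1, -1.5, -0.5]
grip_width: 0.154
gripper_force: 58.8
```

servo_tool([
  [3.5,-40.5,0,0,0,-0.019,-1],
  [4,-40.5,0,0,0,-0.019,-1],
  [5,-40.5,0,0,0,-0.019,-1],
  [5.5,-40.5,0,0,0,-0.019,-1],
  [6.5,-40,0,0,0,-0.019,-1],
  [0,0,20,0,0,0,-1],
  [0,0,20,0,0,0,-1],
  [0,0,20,0,0,0,-1],
  [0,0,20,0,0,0,-1],
  [0,0,0,0,0,0,-1],
])

```text
time_s: 11.45
eef_pos: [408.8, -294.3, -8.6]
ee_rot: [-0.002, -0.022, 1.0, 0.001]
force: [-0.1, -0.8, -1.6]
grip_width: 0.153
gripper_force: 58.9
```

```bash
python3 w.py w5; python3 - <<'E'
from h import *
import pickle
cm,p,D=pickle.load(open("pics/w5.pkl","rb")); s=read_state(); print(s["gripper_force"],s["ee_rot"])
h=cv2.cvtColor(p,cv2.COLOR_BGR2HSV); b=cv2.inRange(h,(100,120,40),(128,255,255)); v,u=np.nonzero(b); P=np.array([dep(cm,D,a,e) for a,e in zip(u,v)])
t=P[P[:,2]<60]; print(len(t),np.percentile(t,[2,50,98],axis=0).round(1).tolist())
print("mat z",[dep(cm,D,x,y).round(1).tolist() for x,y in ((170,60),(340,60),(170,200),(340,200))])
E
```

```text
11.45 [ 408.8 -294.3   -8.6] [-0.23  0.32 -0.61 -0.   -0.64 -1.29] [ 339.5 -297.4  167.4]
58.936917185783386 [-1.44107141e-03 -2.28078724e-02  9.99738739e-01  4.21475823e-04]
4948 [[359.2, -301.9, 38.3], [394.1, -294.6, 51.1], [441.0, -287.1, 52.5]]
mat z [[311.6, -346.5, 3.4], [307.5, -253.6, 3.8], [391.8, -349.8, 4.0], [387.0, -243.4, 4.0]]
```

servo_tool([
  [0,0,10,0,0,0,-1],
  [0,0,7,0,0,0,-1],
  [0,0,4,0,0,0,-1],
  [0,0,0,0,0,0,-1],
  [0,0,0,0,0,0,-1],
])

```text
time_s: 12.0
eef_pos: [411.1, -294.9, -27.2]
ee_rot: [0.0, -0.023, 1.0, -0.0]
force: [0.4, -0.1, -0.8]
grip_width: 0.155
gripper_force: 58.9
```

servo_tool([
  [0,0,0,0,0,0,-0.5],
  [0,0,0,0,0,0,0],
  [0,0,0,0,0,0,1],
  [0,0,0,0,0,0,1],
  [0,0,0,0,0,0,1],
  [0,0,0,0,0,0,1],
  [0,0,0,0,0,0,1],
])

```text
time_s: 12.7
eef_pos: [411.0, -294.9, -27.4]
ee_rot: [-0.0, -0.023, 1.0, 0.0]
force: [0.3, 0.5, -0.4]
grip_width: 1.002
gripper_force: 0.0
```

```bash
cat > sc.py <<'E'
from h import *
import pickle,sys
def scraper(n,zmax=60):
    cm,p,D=pickle.load(open(f"pics/{n}.pkl","rb"))
    h=cv2.cvtColor(p,cv2.COLOR_BGR2HSV); b=cv2.inRange(h,(100,120,40),(128,255,255)); v,u=np.nonzero(b); P=np.array([dep(cm,D,a,e) for a,e in zip(u,v)])
    t=P[P[:,2]<zmax]; zt=np.percentile(t[:,2],90); q=t[abs(t[:,2]-zt)<4]
    print(len(t),"z pct",np.percentile(t[:,2],[2,50,90,98]).round(1),"top face",cv2.minAreaRect(q[:,:2].astype(np.float32)))
    s=read_state(); print(s["time_s"],s["eef_pos"].round(1),s["grip_width"].round(3) if hasattr(s["grip_width"],"round") else s["grip_width"],s["gripper_force"])
if __name__=="__main__": scraper(sys.argv[1])
E
python3 w.py w6; python3 sc.py w6
```

```text
12.7 [ 411.  -294.9  -27.4] [-0.23  0.36 -0.62  0.   -0.59 -1.29] [ 340.9 -297.8  148.3]
4888 z pct [10.8 29.7 30.5 30.9] top face ((404.4366760253906, -294.9510498046875), (86.85346221923828, 14.0455904006958), 2.6336348056793213)
12.75 [ 411.  -294.9  -27.4] 1.0020427363285278 0.0
```

It stands on edge on the mat with its top at z = 29.7. The open tips are at about z = 20, so I push it over towards +y.

servo_tool([
  [0,12,0,0,0,0,1],
  [0,12,0,0,0,0,1],
  [0,8,0,0,0,0,1],
  [0,4,0,0,0,0,1],
  [0,4,0,0,0,0,1],
  [0,4,0,0,0,0,1],
  [0,4,0,0,0,0,1],
  [0,4,0,0,0,0,1],
  [0,3,0,0,0,0,1],
  [0,0,0,0,0,0,1],
])

```text
time_s: 13.75
eef_pos: [408.5, -239.6, -27.2]
ee_rot: [0.0, -0.023, 1.0, 0.0]
force: [0.8, -0.1, 0.1]
grip_width: 0.994
gripper_force: 0.0
```

```bash
python3 w.py w7; python3 sc.py w7
```

```text
13.75 [ 408.5 -239.6  -27.2] [-0.11  0.31 -0.69 -0.   -0.56 -1.41] [ 338.4 -242.5  148.5]
8569 z pct [ 8.2 17.8 18.6 19.1] top face ((412.3486022949219, -274.48529052734375), (104.44591522216797, 26.19703483581543), 2.7240002155303955)
13.8 [ 408.4 -239.7  -27.4] 1.001759287443265 0.0
```

It lies flat: centre (412.3, -274.5), 104.4 x 26.2 mm, top at z = 17.8, axis at 0.047 rad. Next I back off, wait, then regrasp across the width, 25 mm towards the blade.

servo_tool([
  [0,0,-20,0,0,0,1],
  [-5,-7,0,0,0,0,1],
  [-11,-14,0,0,0,0,1],
  [-11,-14.5,0,0,0,0,1],
  [0,0,0,0,0,0,1],
  [0,0,0,0,0,0,1],
  [0,0,12,0,0,0,1],
  [0,0,9,0,0,0,1],
  [0,0,5,0,0,0,1],
  [0,0,0,0,0,0,1],
], newtons=120)

```text
time_s: 14.8
eef_pos: [436.0, -273.8, -34.6]
ee_rot: [-0.001, -0.023, 1.0, 0.0]
force: [0.5, 0.1, 0.2]
grip_width: 1.002
gripper_force: 0.0
```

servo_tool([
  [0,0,0,0,0,0,0.6],
  [0,0,0,0,0,0,0.2],
  [0,0,0,0,0,0,-0.2],
  [0,0,0,0,0,0,-1],
  [0,0,0,0,0,0,-1],
  [0,0,0,0,0,0,-1],
  [0,0,0,0,0,0,-1],
])

```text
time_s: 15.5
eef_pos: [440.4, -275.2, -29.0]
ee_rot: [0.003, -0.024, 1.0, -0.001]
force: [-6.7, 6.4, 40.1]
grip_width: 0.274
gripper_force: 122.8
```

servo_tool([
  [0,0,-4,0,0,0,-1],
  [0,0,-6,0,0,0,-1],
  [0,0,-15,0,0,0,-1],
  [0,0,-25,0,0,0,-1],
  [0,0,-30,0,0,0,-1],
  [0,0,0,0,0,0,-1],
  [0,0,0,0,0,0,-1],
])

```text
time_s: 16.2
eef_pos: [437.2, -274.1, 47.1]
ee_rot: [0.001, -0.023, 1.0, -0.0]
force: [-0.2, 0.5, -1.5]
grip_width: 0.268
gripper_force: 118.0
```

```bash
python3 w.py w8; python3 sc.py w8; cat > tip.py <<'E'
from h import *
import pickle,sys
# blue + everything attached above zmin, in tool coords, via wrist and scene depth
def cloud(cm,D,im):
    m,Rc,c=cm; ys,xs=np.mgrid[0:384,0:512]
    return (np.stack([(xs-m["cx"])/m["fx"]*D,(ys-m["cy"])/m["fy"]*D,D],-1)@Rc.T+c)
R,pp=pose(); print(pp.round(1),read_state()["ee_rot"],read_state()["force"],read_state()["gripper_force"])
for n in sys.argv[1:]:
    cm=cam(n); im,D=snapshot(n); W=cloud(cm,D,im); L=R.inv().apply((W-pp).reshape(-1,3)).reshape(W.shape)
    h=cv2.cvtColor(im,cv2.COLOR_BGR2HSV)
    b=(cv2.inRange(h,(100,100,40),(128,255,255))>0)&(abs(L[...,2]+46)<30)&(abs(L[...,1])<30)&(abs(L[...,0])<120)
    q=L[b]; print(n,"blue n",len(q),"x",np.percentile(q[:,0],[1,99]).round(1),"y",np.percentile(q[:,1],[1,99]).round(1))
    for x0 in range(-40,90,20):
        k=q[(q[:,0]>=x0)&(q[:,0]<x0+20)]
        if len(k)>5: print("  x",x0+10,"y med",np.median(k[:,1]).round(1),"z med",np.median(k[:,2]).round(1),len(k))
    g=(abs(L[...,2]+46)<25)&(abs(L[...,1])<18)&(L[...,0]<-34)&(L[...,0]>-125); q=L[g]; print(n,"blade n",len(q))
    for x0 in range(-120,-30,20):
        k=q[(q[:,0]>=x0)&(q[:,0]<x0+20)]
        if len(k)>3: print("  x",x0+10,"y",np.percentile(k[:,1],[3,50,97]).round(1),"z med",np.median(k[:,2]).round(1),len(k))
    if len(q): print("  xmin",np.percentile(q[:,0],[0.5,2]).round(1))
E
python3 tip.py wrist scene top
```

```text
16.2 [ 437.2 -274.1   47.1] [-0.18  0.25 -0.53 -0.   -0.78 -1.35] [ 366.9 -277.   222.7]
56 z pct [2.9 4.  4.7 5.6] top face ((448.62664794921875, -253.08175659179688), (39.615325927734375, 168.87611389160156), 77.91603088378906)
16.25 [ 436.5 -273.9   46.3] 0.26921694906255356 118.03734183311462
[ 436.5 -273.9   46.3] [-1.45555845e-04 -2.26872664e-02  9.99742574e-01  2.29678299e-04] [-0.57640296 -0.34808329 -1.44885146] 118.03734183311462
wrist blue n 10095 x [-21.8  78.5] y [-12.   13.1]
  x -30 y med -0.7 z med -46.4 234
  x -10 y med 0.4 z med -46.7 1453
  x 10 y med 0.4 z med -46.7 1704
  x 30 y med 0.4 z med -46.8 1981
  x 50 y med 0.4 z med -46.9 2255
  x 70 y med 0.8 z med -47.0 2468
wrist blade n 955
  x -50 y [-11.4  -0.2  11.2] z med -40.7 618
  x -30 y [-11.3  -0.1  11. ] z med -40.8 337
  xmin [-51.7 -50.9]
scene blue n 114 x [-21.9  75.1] y [-12.2  23.9]
  x -10 y med 3.5 z med -45.0 32
  x 10 y med -6.9 z med -46.2 8
  x 30 y med 12.0 z med -44.3 21
  x 50 y med 10.1 z med -45.0 25
  x 70 y med 9.5 z med -45.7 23
scene blade n 112
  x -110 y [-4.2  3.3 10.1] z med -38.
[... 379 characters left out ...]
1,99]).round(1))
                                        ~~~~~~~~~~~~~^^^^^^^^^^^^^^^
    return _quantile_unchecked(
        a, q, axis, out, overwrite_input, method, keepdims, weights)
    return _ureduce(a,
                    func=_quantile_ureduce_func,
    ...<5 lines>...
                    overwrite_input=overwrite_input,
                    method=method)
    r = func(a, **kwargs)
    result = _quantile(arr,
                       quantiles=q,
    ...<2 lines>...
                       out=out,
                       weights=wgt)
    slices_having_nans = np.isnan(arr[-1, ...])
                                  ~~~^^^^^^^^^
IndexError: index -1 is out of bounds for axis 0 with size 0
```

The scraper is held level: handle top at tool z = -46.7 along its length, blade mid-plane near -39.6. The tip is at tool x of about -106 and centred in y. The notch middle at z = 51.5 therefore needs eef z of about 12.

```bash
python3 - <<'E'
from h import *
plan((516,46.3,47),1.612,9)
E
```

```text
0 [-10.5, 35.1, -0.2] [0.0, -0.0, 0.0]
1 [-10.5, 35.1, -0.2] [0.0, -0.0, 0.0]
2 [-10.4, 35.1, -0.2] [0.0, -0.0, 0.0]
3 [-10.4, 35.2, -0.2] [0.0, -0.0, 0.0]
4 [-10.4, 35.2, -0.2] [0.0, -0.0, 0.0]
5 [-10.4, 35.2, -0.2] [0.0, -0.0, 0.0]
6 [-10.4, 35.2, -0.2] [0.0, -0.0, 0.0]
7 [-10.4, 35.2, -0.2] [0.0, -0.0, 0.0]
8 [-10.3, 35.2, -0.2] [0.0, -0.0, 0.0]
```

servo_tool([
  [-10.5,35,0,0,0,0,-1],
  [-10.5,35,0,0,0,0,-1],
  [-10.5,35,0,0,0,0,-1],
  [-10.5,35,0,0,0,0,-1],
  [-10.5,35,0,0,0,0,-1],
  [-10.5,35,0,0,0,0,-1],
  [-10.5,35,0,0,0,0,-1],
  [-10.5,35,0,0,0,0,-1],
  [-10,35,0,0,0,0,-1],
  [0,0,0,0,0,0,-1],
])

```text
time_s: 17.4
eef_pos: [517.8, 48.2, 45.9]
ee_rot: [0.0, -0.025, 1.0, -0.0]
force: [-0.3, 0.2, -1.4]
grip_width: 0.269
gripper_force: 118.3
```

servo_tool([
  [0,0,15,0,0,0,-1],
  [0,0,13,0,0,0,-1],
  [0,0,7,0,0,0,-1],
  [0,0,0,0,0,0,-1],
  [0,0,0,0,0,0,-1],
])

```text
time_s: 17.9
eef_pos: [516.5, 44.5, 11.5]
ee_rot: [-0.0, -0.023, 1.0, -0.0]
force: [0.7, 0.5, -0.9]
grip_width: 0.27
gripper_force: 118.3
```

```bash
cat > nt.py <<'E'
from h import *
np.set_printoptions(suppress=True,linewidth=150)
R,pp=pose(); print(read_state()["time_s"],pp.round(1),read_state()["force"].round(1),read_state()["ee_rot"])
cC=np.array([689,54,0]); Rc=Ro.from_euler("z",0.041)
for n in("scene","top"):
    m,Rm,c=cam(n); im,D=snapshot(n); cv2.imwrite(f"pics/nt_{n}.png",im); ys,xs=np.mgrid[0:384,0:512]
    W=np.stack([(xs-m["cx"])/m["fx"]*D,(ys-m["cy"])/m["fy"]*D,D],-1)@Rm.T+c
    C=Rc.inv().apply((W-cC).reshape(-1,3)).reshape(W.shape)
    k=(abs(C[...,1])<24)&(C[...,2]>30)&(C[...,2]<75)&(C[...,0]>-150)&(C[...,0]<-20); q=C[k]
    for x0 in range(-130,-20,10):
        j=q[(q[:,0]>=x0)&(q[:,0]<x0+10)]
        if len(j)>2: print(n,x0+5,len(j),"y",np.percentile(j[:,1],[5,95]).round(1),"z",np.percentile(j[:,2],[10,50,90]).round(1))
E
python3 nt.py
```

```text
Traceback (most recent call last):
  File "nt.py", line 1, in <module>
    from h import *
  File "h.py", line 2, in <module>
    from scipy.spatial.transform import Rotation as Ro
  File "scipy/spatial/_ckdtree.pyx", line 11, in init scipy.spatial._ckdtree
  File "nt.py", line 3, in <module>
    R,pp=pose(); print(read_state()["time_s"],pp.round(1),read_state()["force"].round(1),read_state()["ee_rot"])
         ^^^^
NameError: name 'pose' is not defined
```

My script's name shadowed a standard-library module (`nt`), so I rename it.

```bash
mv nt.py notchchk.py; rm -rf __pycache__; python3 notchchk.py
```

```text
17.9 [516.5  44.5  11.5] [ 0.7  0.5 -0.9] [-0.00028397 -0.02283334  0.99973922 -0.00021156]
scene -125 27 y [-13.7   8.6] z [50.1 51.9 53. ]
scene -115 24 y [-14.1   8.7] z [50.1 51.6 52.9]
scene -105 26 y [-13.1   8. ] z [50.6 51.7 53.1]
scene -95 25 y [-13.2   8.4] z [50.2 51.4 52.7]
scene -85 27 y [-12.9   8.5] z [50.5 51.6 53.3]
scene -75 31 y [-13.1   9. ] z [50.4 51.6 53.1]
scene -55 8 y [-9.1 23. ] z [58.9 59.5 60.3]
scene -45 53 y [-21.6  21.4] z [59.8 61.  61.9]
scene -35 61 y [-20.6  21.1] z [59.2 60.9 62.3]
scene -25 57 y [-19.2  20.6] z [59.  60.7 61.7]
```

The scene view has the blade level, with its top at 51.6, the lid top at 60.8 and the tip about 14 mm before the notch. I raise 1.2 mm, shift 2 mm sideways and slide in gently, watching the force.

servo_tool([
  [0,2,-1.2,0,0,0,-1],
  [-4,0,0,0,0,0,-1],
  [-4,0,0,0,0,0,-1],
  [-4,0,0,0,0,0,-1],
  [-4,0,0,0,0,0,-1],
  [-4,0,0,0,0,0,-1],
  [-3,0,0,0,0,0,-1],
  [0,0,0,0,0,0,-1],
])

```text
time_s: 18.8
eef_pos: [539.8, 47.9, 12.7]
ee_rot: [0.0, -0.023, 1.0, -0.0]
force: [-0.7, -0.4, -1.4]
grip_width: 0.268
gripper_force: 118.3
```

```bash
python3 notchchk.py
```

```text
18.8 [539.8  47.9  12.7] [-0.7 -0.4 -1.4] [ 0.00000386 -0.02282099  0.99973957 -0.00002288]
scene -125 39 y [-10.4  12. ] z [51.1 54.  58.6]
scene -115 29 y [-9.3 12.1] z [51.8 53.  54.6]
scene -105 23 y [-10.5  11.2] z [51.9 52.6 54.1]
scene -95 30 y [-9.9 11. ] z [51.7 52.8 54.4]
scene -85 28 y [-10.9  10.8] z [51.4 52.6 54.2]
scene -75 27 y [-10.2  10.2] z [51.3 52.8 54.2]
scene -65 27 y [-11.2  11.6] z [51.3 52.7 54.1]
scene -55 13 y [-20.2  23. ] z [52.6 58.5 60.7]
scene -45 54 y [-21.4  21.9] z [59.7 61.1 62. ]
scene -35 62 y [-21.6  21.2] z [59.5 60.5 62. ]
scene -25 59 y [-21.7  20.7] z [59.3 60.5 61.8]
```

It entered freely, with the tip about 9 mm past the face and no force. Another 12 mm in, then a small lift to test.

servo_tool([
  [-4,0,0,0,0,0,-1],
  [-4,0,0,0,0,0,-1],
  [-4,0,0,0,0,0,-1],
  [0,0,0,0,0,0,-1],
  [0,0,-2,0,0,0,-1],
  [0,0,-3,0,0,0,-1],
  [0,0,-3,0,0,0,-1],
  [0,0,-3,0,0,0,-1],
])

```text
time_s: 19.7
eef_pos: [550.9, 48.3, 23.8]
ee_rot: [-0.0, -0.023, 1.0, -0.0]
force: [1.3, -0.1, -5.1]
grip_width: 0.268
gripper_force: 118.1
```

```bash
cat > lid.py <<'E'
from h import *
R,pp=pose(); s=read_state(); print(s["time_s"],pp.round(1),s["force"].round(1),s["gripper_force"])
cC=np.array([689,54,0]); Rc=Ro.from_euler("z",0.041)
for n in("scene","top"):
    m,Rm,c=cam(n); im,D=snapshot(n); ys,xs=np.mgrid[0:384,0:512]
    W=np.stack([(xs-m["cx"])/m["fx"]*D,(ys-m["cy"])/m["fy"]*D,D],-1)@Rm.T+c
    C=Rc.inv().apply((W-cC).reshape(-1,3)).reshape(W.shape)
    h=cv2.cvtColor(im,cv2.COLOR_BGR2HSV); o=(cv2.inRange(h,(5,130,80),(26,255,255))>0)&(abs(C[...,1])<40)&(abs(C[...,0])<90)
    q=C[o]
    if len(q)>5:
        q=np.median(q,0); print(n,"orange",q.round(1),"lid ang",np.arctan2(q[2]-60.6,49.5-q[0]).round(3))
    k=(abs(C[...,1])<45)&(C[...,2]>62)&(C[...,2]<175)&(C[...,0]>-60)&(C[...,0]<110)&(im.max(2)<110); q=C[k]
    if len(q)>20:
        a=np.arctan2(q[:,2]-60.6,49.5-q[:,0]); print(n,"dark",len(q),np.percentile(a,[20,50,80]).round(2))
E
python3 lid.py
```

```text
19.7 [550.9  48.3  23.8] [ 1.3 -0.1 -5.1] 118.08709859848022
scene orange [-40.6   1.2  68. ] lid ang 0.082
scene dark 808 [0.06 0.08 0.1 ]
```

The cover is rising (0.08 rad, about 4 N). I follow the hinge arc.

servo_tool([
  [-0.8,0,-4.5,0,0,0,-1],
  [-0.8,0,-4.5,0,0,0,-1],
  [-0.8,0,-4.5,0,0,0,-1],
  [-0.8,0,-4.5,0,0,0,-1],
  [-0.8,0,-4.5,0,0,0,-1],
  [-0.8,0,-4.5,0,0,0,-1],
  [-2,0,-5,0,0,0,-1],
  [-3,0,-5,0,0,0,-1],
])

```text
time_s: 20.6
eef_pos: [561.4, 48.8, 61.3]
ee_rot: [0.0, -0.023, 1.0, -0.0]
force: [-2.3, 0.2, -4.1]
grip_width: 0.27
gripper_force: 118.2
```

```bash
python3 lid.py; python3 tip.py scene 2>/dev/null | head -20
```

```text
20.6 [561.4  48.8  61.3] [-2.3  0.2 -4.1] 118.18254590034485
scene orange [-27.6   0.3 107.6] lid ang 0.547
scene dark 1255 [0.49 0.52 0.55]
[562.1  49.   61.8] [ 7.21922341e-04 -2.29160679e-02  9.99737121e-01  1.49325800e-04] [-1.34200755 -1.777375   -2.54507373] 118.37160229682922
scene blue n 100 x [-22.4  71.1] y [-12.2  13.6]
  x -30 y med 4.5 z med -44.8 15
  x -10 y med 0.6 z med -46.3 56
  x 10 y med -7.3 z med -46.7 19
  x 70 y med -6.1 z med -46.9 9
scene blade n 379
  x -110 y [-16.3   0.6  17.2] z med -40.0 147
  x -90 y [-16.4   0.5  16.7] z med -49.4 62
  x -70 y [-12.4  -0.4  11.6] z med -39.9 58
  x -50 y [-10.8   0.9  11.5] z med -40.0 56
  x -30 y [-10.7  -1.9  10.5] z med -40.1 18
  xmin [-124.7 -123.9]
```

The cover is at 0.53 rad and the scraper is still level in the grip. Continuing along the arc.

servo_tool([
  [-3,0,-5,0,0,0,-1],
  [-3,0,-5,0,0,0,-1],
  [-3,0,-5,0,0,0,-1],
  [-3.5,0,-4.5,0,0,0,-1],
  [-4,0,-4,0,0,0,-1],
  [-4.5,0,-3.5,0,0,0,-1],
  [-4.5,0,-3.5,0,0,0,-1],
  [-4.5,0,-3,0,0,0,-1],
  [-5,0,-3,0,0,0,-1],
  [-5,0,-2.5,0,0,0,-1],
])

```text
time_s: 21.75
eef_pos: [601.5, 50.6, 100.0]
ee_rot: [-0.0, -0.023, 1.0, -0.0]
force: [-1.3, -0.8, -3.9]
grip_width: 0.269
gripper_force: 118.2
```

```bash
python3 lid.py
```

```text
21.75 [601.5  50.6 100. ] [-1.3 -0.8 -3.9] 118.1853711605072
scene orange [ 17.6   0.6 144.7] lid ang 1.208
scene dark 1174 [1.13 1.18 1.2 ]
```

servo_tool([
  [-5,0,-2,0,0,0,-1],
  [-5,0,-2,0,0,0,-1],
  [-5,0,-1.5,0,0,0,-1],
  [-5,0,-1,0,0,0,-1],
  [-5,0,-0.5,0,0,0,-1],
  [-5,0,0,0,0,0,-1],
  [-5,0,0,0,0,0,-1],
  [-5,0,0,0,0,0,-1],
  [-4,0,0,0,0,0,-1],
  [0,0,0,0,0,0,-1],
])

```text
time_s: 22.85
eef_pos: [646.0, 52.8, 106.8]
ee_rot: [0.0, -0.023, 1.0, 0.0]
force: [-1.0, -0.6, -2.5]
grip_width: 0.268
gripper_force: 118.5
```

```bash
python3 lid.py; python3 tip.py scene 2>/dev/null | head -20
```

```text
22.85 [646.   52.8 106.8] [-1.  -0.6 -2.5] 118.48689436912537
scene orange [ 64.5  -1.8 146.1] lid ang 1.744
scene dark 939 [0.92 1.71 1.74]
top dark 64 [0.74 0.76 0.78]
[646.1  52.9 107.2] [ 9.54419014e-04 -2.29858503e-02  9.99735326e-01  1.32462068e-04] [ 0.78954339 -0.99039821 -1.25779191] 118.94728660583496
scene blue n 129 x [-22.   74.5] y [-12.6  14. ]
  x -30 y med 1.6 z med -44.3 15
  x -10 y med 1.7 z med -45.9 70
  x 10 y med -5.8 z med -46.3 19
  x 50 y med 12.0 z med -39.9 7
  x 70 y med 12.6 z med -43.0 15
scene blade n 359
  x -110 y [-16.2   0.5  16.3] z med -41.5 126
  x -90 y [-12.6  -0.4  11.1] z med -40.0 65
  x -70 y [-11.8   0.8  11.2] z med -40.2 77
  x -50 y [-12.1  -1.   11. ] z med -39.9 72
  x -30 y [-9.6  2.5 10.6] z med -40.4 19
  xmin [-109.7 -109.2]
```

The cover is open to about 1.74 rad. Back out and carry the scraper to the mat.

servo_tool([
  [15,0,0,0,0,0,-1],
  [30,0,0,0,0,0,-1],
  [35,0,0,0,0,0,-1],
  [16,-35.5,9.5,0,0,0,-1],
  [16,-35.5,9.5,0,0,0,-1],
  [16,-35.5,9.5,0,0,0,-1],
  [16,-35.5,9.5,0,0,0,-1],
  [16,-35.5,9.5,0,0,0,-1],
  [16,-35.5,9.5,0,0,0,-1],
  [16,-35.5,9.5,0,0,0,-1],
])

```text
time_s: 24.0
eef_pos: [465.3, -205.7, 40.9]
ee_rot: [0.002, -0.023, 1.0, -0.0]
force: [0.9, -0.6, -1.4]
grip_width: 0.266
gripper_force: 119.2
```

servo_tool([
  [16,-35.5,9.5,0,0,0,-1],
  [16,-35.5,9.5,0,0,0,-1],
  [0,0,15,0,0,0,-1],
  [0,0,10,0,0,0,-1],
  [0,0,0,0,0,0,-1],
  [0,0,0,0,0,0,-1],
])

```text
time_s: 24.6
eef_pos: [436.8, -276.3, -3.3]
ee_rot: [0.0, -0.024, 1.0, -0.0]
force: [-0.1, -0.2, -1.2]
grip_width: 0.265
gripper_force: 119.2
```

```bash
python3 tip.py wrist | head -9; python3 lid.py
```

```text
[ 436.8 -276.3   -3.3] [ 2.75567485e-04 -2.35807722e-02  9.99721882e-01 -1.70075145e-04] [-0.11362242 -0.22242641 -1.2087419 ] 119.19386029243469
wrist blue n 10107 x [-21.9  78.6] y [-12.1  13. ]
  x -30 y med -0.4 z med -46.4 240
  x -10 y med 0.4 z med -46.7 1453
  x 10 y med 0.4 z med -46.8 1702
  x 30 y med 0.4 z med -46.8 1986
  x 50 y med 0.4 z med -47.0 2264
  x 70 y med 0.8 z med -47.0 2462
wrist blade n 956
24.65 [ 437.  -276.3   -3. ] [ 0.2  0.2 -1. ] 119.19383883476257
scene orange [ 64.7  -3.5 147.3] lid ang 1.745
scene dark 769 [1.68 1.72 1.74]
top dark 904 [1.52 1.65 1.69]
```

servo_tool([
  [0,0,12,0,0,0,-1],
  [0,0,8,0,0,0,-1],
  [0,0,4,0,0,0,-1],
  [0,0,1,0,0,0,-1],
  [0,0,0,0,0,0,-1],
  [0,0,0,0,0,0,-1],
], newtons=30)

```text
time_s: 25.35
eef_pos: [435.3, -276.4, -28.8]
ee_rot: [-0.001, -0.023, 1.0, 0.0]
force: [-1.9, 3.5, 5.7]
grip_width: 0.267
gripper_force: 122.7
```

servo_tool([
  [0,0,0,0,0,0,-0.3],
  [0,0,-1,0,0,0,0.2],
  [0,0,0,0,0,0,1],
  [0,0,0,0,0,0,1],
  [0,0,0,0,0,0,1],
  [0,0,-10,0,0,0,1],
  [0,0,-25,0,0,0,1],
  [0,0,-30,0,0,0,1],
  [0,0,-30,0,0,0,1],
  [0,0,0,0,0,0,1],
])

```text
time_s: 26.35
eef_pos: [438.9, -277.7, 72.1]
ee_rot: [0.004, -0.023, 1.0, -0.001]
force: [0.8, -0.5, -0.0]
grip_width: 1.0
gripper_force: 0.0
```

```bash
python3 w.py w9; python3 sc.py w9; python3 - <<'E'
from h import *
# button at case (-12,0,36); shut fingers, tips ~37.5 behind TCP
c,s=np.cos(.041),np.sin(.041); print("button",689-12*c,54-12*s)
plan((677,53.5,90),1.612,12)
E
```

```text
26.35 [ 438.9 -277.7   72.1] [-0.18  0.22 -0.5   0.   -0.84 -1.34] [ 367.6 -280.2  247.3]
3721 z pct [15.6 17.7 18.6 19.1] top face ((407.5694274902344, -277.13482666015625), (103.12406921386719, 25.623720169067383), 1.8796764612197876)
26.4 [ 437.7 -277.2   70.1] 0.9972981886085306 0.0
button 677.0100845871987 53.508137830414846
0 [-21.2, 26.6, -1.6] [-0.0, 0.0, 0.0]
1 [-21.2, 26.6, -1.6] [-0.0, 0.0, 0.0]
2 [-21.2, 26.6, -1.6] [-0.0, 0.0, 0.0]
3 [-21.2, 26.6, -1.6] [-0.0, 0.0, 0.0]
4 [-21.2, 26.6, -1.6] [-0.0, 0.0, 0.0]
5 [-21.1, 26.6, -1.6] [-0.0, 0.0, 0.0]
6 [-21.1, 26.7, -1.6] [-0.0, 0.0, 0.0]
7 [-21.1, 26.7, -1.6] [-0.0, 0.0, 0.0]
8 [-21.1, 26.7, -1.6] [-0.0, 0.0, 0.0]
9 [-21.1, 26.7, -1.6] [-0.0, 0.0, 0.0]
10 [-21.1, 26.7, -1.6] [-0.0, 0.0, 0.0]
11 [-21.1, 26.7, -1.7] [-0.0, 0.0, 0.0]
```

The scraper lies flat on the mat: centre about (409, -277), top at z = 17.7. Now I locate the red button.

```bash
python3 - <<'E'
from h import *
cC=np.array([689,54,0]); Rc=Ro.from_euler("z",0.041); px={}
for n in("scene","top"):
    cm=cam(n); im,D=snapshot(n); h=cv2.cvtColor(im,cv2.COLOR_BGR2HSV)
    r=cv2.inRange(h,(0,140,60),(4,255,255))|cv2.inRange(h,(172,140,60),(180,255,255))
    v,u=np.nonzero(r); P=np.array([dep(cm,D,a,e) for a,e in zip(u,v)]); k=np.linalg.norm(P[:,:2]-cC[:2],axis=1)<60 if len(P) else []
    if len(P) and k.any():
        q=P[k]; t=q[q[:,2]>33]; print(n,k.sum(),"px",u[k].mean(),v[k].mean(),q.mean(0).round(1),"top med",np.median(t,0).round(1),"case",Rc.inv().apply(np.median(t,0)-cC).round(1),np.percentile(t,[3,97],axis=0).round(1).tolist()); px[n]=(cm,(u[k].mean(),v[k].mean()))
if len(px)==2: print(cross(*px["scene"],*px["top"]))
E
```

```text
scene 85 px 217.52941176470588 228.16470588235293 [672.3  59.1  32.6] top med [673.   57.8  36. ] case [-15.8   4.4  36. ] [[663.2, 47.4, 33.9], [685.1, 66.6, 38.0]]
top 123 px 259.8861788617886 136.84552845528455 [676.8  55.1  32.3] top med [674.9  55.2  34.8] case [-14.    1.8  34.8] [[662.7, 44.4, 33.1], [686.7, 67.9, 38.8]]
(array([674.55531506,  57.47489498,  34.0433481 ]), np.float64(5.525367415471598))
```

servo_tool([
  [-21,26.5,-2,0,0,0,-1],
  [-21,26.5,-2,0,0,0,-1],
  [-21,26.5,-2,0,0,0,-1],
  [-21,26.5,-2,0,0,0,-1],
  [-21,26.5,-2,0,0,0,-1],
  [-21,26.5,-2,0,0,0,-1],
  [-21,26.5,-2,0,0,0,-1],
  [-21,26.5,-2,0,0,0,-1],
  [-21,26.5,-2,0,0,0,-1],
  [-21,26.5,-2,0,0,0,-1],
])

```text
time_s: 27.5
eef_pos: [633.4, -1.3, 85.9]
ee_rot: [-0.001, -0.023, 1.0, -0.0]
force: [0.6, -0.2, -0.1]
grip_width: 0.0
gripper_force: 0.0
```

servo_tool([
  [-15,18,0,0,0,0,-1],
  [-15,18,0,0,0,0,-1],
  [-13.5,18,0,0,0,0,-1],
  [0,0,0,0,0,0,-1],
  [0,0,25,0,0,0,-1],
  [0,0,25,0,0,0,-1],
  [0,0,20,0,0,0,-1],
  [0,0,8,0,0,0,-1],
  [0,0,0,0,0,0,-1],
])

```text
time_s: 28.4
eef_pos: [673.2, 52.8, 7.4]
ee_rot: [-0.002, -0.023, 1.0, -0.001]
force: [0.1, -0.1, -0.5]
grip_width: -0.0
gripper_force: 0.0
```

```bash
python3 - <<'E'
from h import *
s=read_state(); print(s["eef_pos"],s["force"])
E
python3 lid.py
```

```text
[673.15706958  52.80989625   7.38059644] [ 0.08980316 -0.08865074 -0.54442766]
28.4 [673.2  52.8   7.4] [ 0.1 -0.1 -0.5] 0.0
scene orange [ 64.5   0.3 146.1] lid ang 1.744
scene dark 1480 [0.78 1.24 1.73]
top dark 235 [0.4  0.57 0.84]
```

Tips are about 9 mm above the button. Press down in steps.

servo_tool([
  [-2,0,4,0,0,0,-1],
  [0,0,3,0,0,0,-1],
  [0,0,2,0,0,0,-1],
  [0,0,2,0,0,0,-1],
  [0,0,2,0,0,0,-1],
  [0,0,2,0,0,0,-1],
  [0,0,0,0,0,0,-1],
])

```text
time_s: 29.2
eef_pos: [677.7, 53.9, -2.4]
ee_rot: [0.001, -0.024, 1.0, -0.0]
force: [-5.8, 0.7, 21.6]
grip_width: 0.002
gripper_force: 10.9
```

21.6 N is well past the 5 N stop, so the button is bottomed. Hold briefly, then rise and retreat.

servo_tool([
  [0,0,0,0,0,0,-1],
  [0,0,-5,0,0,0,-1],
  [0,0,-10,0,0,0,-1],
  [0,0,-25,0,0,0,-1],
  [0,0,-35,0,0,0,-1],
  [0,0,-30,0,0,0,-1],
  [30,-15,-10,0,0,0,-1],
  [40,-15,0,0,0,0,-1],
  [40,-15,0,0,0,0,-1],
  [40,-15,0,0,0,0,-1],
])

```text
time_s: 30.2
eef_pos: [527.1, -13.9, 108.9]
ee_rot: [-0.001, -0.023, 1.0, -0.0]
force: [-0.8, -0.3, 0.3]
grip_width: -0.004
gripper_force: 0.0
```

```bash
cat > fin.py <<'E'
from h import *
s=read_state(); print(s["time_s"],s["eef_pos"].round(1),s["force"].round(1))
cC=np.array([689,54,0]); Rc=Ro.from_euler("z",0.041); ims=[]
for n in("scene","top"):
    cm=cam(n); im,D=snapshot(n); ims.append(im); h=cv2.cvtColor(im,cv2.COLOR_BGR2HSV)
    r=cv2.inRange(h,(0,140,60),(4,255,255))|cv2.inRange(h,(172,140,60),(180,255,255)); v,u=np.nonzero(r)
    P=np.array([dep(cm,D,a,e) for a,e in zip(u,v)]); q=P[np.linalg.norm(P[:,:2]-cC[:2],axis=1)<60]; print(n,"button top z",np.percentile(q[:,2],[50,80,95]).round(1))
    b=cv2.inRange(h,(104,120,50),(125,255,255)); v,u=np.nonzero(b); P=np.array([dep(cm,D,a,e) for a,e in zip(u,v)]); q=P[(P[:,1]<-180)&(P[:,1]>-370)&(P[:,0]<600)&(P[:,0]>280)]
    if len(q): print(n,"scraper",len(q),np.median(q,0).round(1))
    for nm,x in (("gear",(389,134)),("glue",(199,122)),("bracket",(158,150))):
        if n=="top": print(nm,dep(cm,D,*x).round(1))
cv2.imwrite("pics/fin.png",np.hstack([cv2.resize(i,(400,300)) for i in ims]))
E
python3 fin.py; python3 lid.py
```

```text
30.2 [527.1 -13.9 108.9] [-0.8 -0.3  0.3]
scene button top z [35.3 36.9 38.1]
scene scraper 223 [ 406.3 -270.6   16.4]
30.3 [523.6 -15.1 109.1] [1.1 0.2 0.7] 0.0
scene orange [ 64.4  -3.1 146.2] lid ang 1.743
scene dark 763 [1.68 1.72 1.74]
top dark 860 [1.56 1.66 1.69]Traceback (most recent call last):
  File "fin.py", line 7, in <module>
    P=np.array([dep(cm,D,a,e) for a,e in zip(u,v)]); q=P[np.linalg.norm(P[:,:2]-cC[:2],axis=1)<60]; print(n,"button top z",np.percentile(q[:,2],[50,80,95]).round(1))
                                                                        ~^^^^^^
IndexError: too many indices for array: array is 1-dimensional, but 2 were indexed
```

The button is back up and the cover is at 1.74 rad. The fingertip offset was uncertain, so I press once more with the force profile recorded, to be sure it went fully down.

servo_tool([
  [-39,15.5,0,0,0,0,-1],
  [-39,15.5,0,0,0,0,-1],
  [-39,15.5,0,0,0,0,-1],
  [-38.5,15.5,0,0,0,0,-1],
  [0,0,20,0,0,0,-1],
  [0,0,30,0,0,0,-1],
  [0,0,30,0,0,0,-1],
  [0,0,16,0,0,0,-1],
  [0,0,0,0,0,0,-1],
  [0,0,0,0,0,0,-1],
])

```text
time_s: 31.4
eef_pos: [682.6, 56.1, 13.0]
ee_rot: [-0.0, -0.023, 1.0, -0.0]
force: [-0.6, 1.1, 0.6]
grip_width: 0.002
gripper_force: 0.0
```

servo_tool([
  [0,0,4,0,0,0,-1],
  [0,0,0,0,0,0,-1],
  [0,0,0,0,0,0,-1],
])

```text
time_s: 31.7
eef_pos: [682.4, 56.1, 10.1]
ee_rot: [0.001, -0.023, 1.0, 0.0]
force: [0.4, 0.0, -0.1]
grip_width: 0.001
gripper_force: 0.0
```

servo_tool([
  [0,0,3,0,0,0,-1],
  [0,0,0,0,0,0,-1],
  [0,0,0,0,0,0,-1],
])

```text
time_s: 32.0
eef_pos: [682.0, 55.9, 6.4]
ee_rot: [0.0, -0.023, 1.0, 0.0]
force: [-0.3, -0.6, -0.3]
grip_width: -0.0
gripper_force: 0.0
```

servo_tool([
  [0,0,3,0,0,0,-1],
  [0,0,0,0,0,0,-1],
  [0,0,0,0,0,0,-1],
])

```text
time_s: 32.3
eef_pos: [682.3, 55.9, 3.5]
ee_rot: [0.0, -0.023, 1.0, 0.0]
force: [0.8, 0.2, 1.8]
grip_width: 0.001
gripper_force: 0.8
```

servo_tool([
  [0,0,3,0,0,0,-1],
  [0,0,0,0,0,0,-1],
  [0,0,0,0,0,0,-1],
])

```text
time_s: 32.6
eef_pos: [682.3, 56.0, 0.5]
ee_rot: [0.0, -0.023, 1.0, 0.0]
force: [1.1, 0.2, 3.4]
grip_width: 0.004
gripper_force: 1.6
```

servo_tool([
  [0,0,2,0,0,0,-1],
  [0,0,0,0,0,0,-1],
  [0,0,0,0,0,0,-1],
])

```text
time_s: 32.9
eef_pos: [682.3, 56.0, -1.5]
ee_rot: [0.0, -0.023, 1.0, 0.0]
force: [-0.4, 0.5, 4.7]
grip_width: 0.002
gripper_force: 2.2
```

The spring ramp is clear: first contact near eef z = 4, and 4.7 N at -1.5. I go 2 mm further to feel the stop, then retreat to the side, clear of the camera views.

servo_tool([
  [0,0,2,0,0,0,-1],
  [0,0,0,0,0,0,-1],
  [0,0,0,0,0,0,-1],
])

```text
time_s: 33.2
eef_pos: [682.4, 56.0, -2.2]
ee_rot: [0.001, -0.023, 1.0, -0.0]
force: [-2.9, 0.9, 13.6]
grip_width: -0.001
gripper_force: 6.4
```

servo_tool([
  [0,0,-5,0,0,0,-1],
  [0,0,-10,0,0,0,-1],
  [0,0,-25,0,0,0,-1],
  [0,0,-35,0,0,0,-1],
  [0,0,-30,0,0,0,-1],
  [40,0,0,0,0,0,-1],
  [45,0,0,0,0,0,-1],
  [45,0,0,0,0,0,-1],
  [40,0,0,0,0,0,-1],
  [0,0,0,0,0,0,-1],
])

```text
time_s: 34.2
eef_pos: [506.4, 46.9, 101.2]
ee_rot: [-0.002, -0.023, 1.0, 0.0]
force: [1.2, -0.2, 0.3]
grip_width: 0.001
gripper_force: 0.0
```

```bash
sed -i 's/P=np.array(\[dep(cm,D,a,e) for a,e in zip(u,v)\])/P=np.array([dep(cm,D,a,e) for a,e in zip(u,v)]).reshape(-1,3)/; s/; print(n,"button/; len(q) and print(n,"button/' fin.py; python3 fin.py; python3 lid.py
```

```text
34.2 [506.4  46.9 101.2] [ 1.2 -0.2  0.3]
scene button top z [35.4 36.8 37.8]
scene scraper 227 [ 405.8 -269.9   16.5]
top scraper 492 [ 405.2 -275.2   15. ]
gear [ 675.6 -279.4   23.1]
glue [715.4 209.8  52. ]
bracket [656.4 324.2  13.3]
34.3 [511.3  48.  101.9] [ 0.1  0.8 -0.2] 0.0
scene orange [ 64.5  -2.1 146.8] lid ang 1.744
scene dark 762 [1.67 1.72 1.74]
top dark 227 [1.68 1.7  1.71]
```

View pics/fin.png

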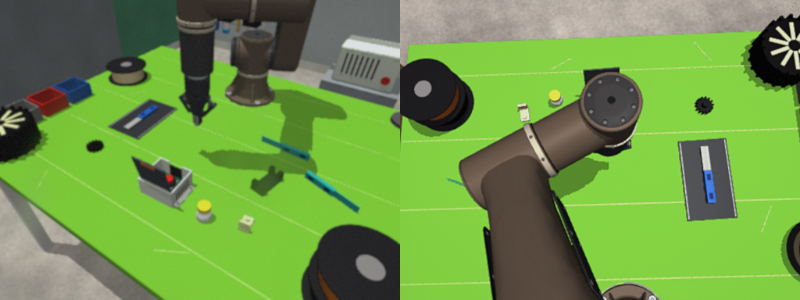

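The hard stop came at 13.6 N. The picture shows the cover open at (155,172) and the red button up at (170,179). The scraper lies flat on the mat, at (140,115) in the scene view and (709,178) in the top view. Gear, glue and bracket read where they did at the start, and the gripper is free in the air.

```bash
python3 -c "
from h import *
print(job_done())"
```

```text
the job is handed in; nothing more can be done
None
```

The job is handed in: the cover stands open at about 1.74 rad, the reset button was pressed to its stop twice and is back up, the scraper lies flat on the mat, and the bracket, gear and glue jar are where they started; no verdict came back.

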